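# Change the cup wheel and set up a batch at the workshop grinder

### The job

Change the cup wheel of the blue grinding head: lift the worn grey wheel off and lay it flat in the wooden tray, then put the new orange wheel on the hub, turned so that its three holes go over the three studs, fully home against the flange. Load every steel blank on the table onto the aluminium stage plate, one to a place, flat and centred between its stops, and turn the knob sunk in the black box until its pointer is at the red mark. Let go of everything and do not disturb the other things on the bench.

Things in the scene. Friction and masses are not known exactly. Their poses are not given: they have to be found in the camera images.
- head: round blue grinding head, fixed, 170 mm diameter, 40 mm high, with a dark flange of 96 mm diameter and 6 mm height on it; origin under its centre. A steel pilot of 16 mm diameter stands 29 mm above the flange at the centre (last 6 mm tapered), and round it three brass studs of 7 mm diameter stand 14 mm above the flange (last 3 mm tapered)
- hub (a point): centre of the flange's upper face, 46 mm above the table; z up. The studs are 27 mm from it at 0, 120 and 240 degrees from this x axis. The hub does not turn. A wheel fits in any of three turns: its underside then lies on the flange, its listed point 23 mm above this one; turned wrongly it rests on the stud tops, up to 14 mm higher
- worn_wheel_c (a point): the worn wheel, grey rim and dark steel, seated on the hub at the start; shape, size, mass and point as for the new wheel
- new_wheel_c (a point): new wheel: orange rim (106 mm outside, 74 inside, 12 high), backing plate 10 mm thick, square collar 30 x 30 mm (sides along x, y) up to 46 mm above the underside, the place to grip; about 350 g. Bore 18.5 mm right through; three 10 mm holes 27 mm from the axis at 0, 120, 240 degrees from x. Point: on the axis, 23 mm above the underside, z up. Lies flat on the table, collar up, at any angle
- tray_in (a point): centre of the inner floor of the wooden tray for the worn wheel, 4 mm above the table; tray 150 x 150 mm outside, walls 4 mm thick and 18 mm high, fixed; x and y along its sides
- blank0_c (a point): one bright steel blank, 40 (x) x 22 (y) x 14 (z) mm, 95 g, loose; the point is its centre, x along its length. Two to four of the blanks are present at a start, the others are absent
- blank1_c (a point): one bright steel blank, 40 (x) x 22 (y) x 14 (z) mm, 95 g, loose; the point is its centre, x along its length. Two to four of the blanks are present at a start, the others are absent
- blank2_c (a point): one bright steel blank, 40 (x) x 22 (y) x 14 (z) mm, 95 g, loose; the point is its centre, x along its length. Two to four of the blanks are present at a start, the others are absent
- blank3_c (a point): one bright steel blank, 40 (x) x 22 (y) x 14 (z) mm, 95 g, loose; the point is its centre, x along its length. Two to four of the blanks are present at a start, the others are absent
- place0 (a point): centre of one loading place, a blue 40 x 22 mm rectangle, on the upper face of the stage plate (5 mm above the table), z up. A blank lies with its length along x (either way round) between two dark stops at the place's ends, 8 mm high, 46 mm clear between them; nothing stands at its sides
- place1 (a point): centre of one loading place, a blue 40 x 22 mm rectangle, on the upper face of the stage plate (5 mm above the table), z up. A blank lies with its length along x (either way round) between two dark stops at the place's ends, 8 mm high, 46 mm clear between them; nothing stands at its sides
- place2 (a point): centre of one loading place, a blue 40 x 22 mm rectangle, on the upper face of the stage plate (5 mm above the table), z up. A blank lies with its length along x (either way round) between two dark stops at the place's ends, 8 mm high, 46 mm clear between them; nothing stands at its sides
- place3 (a point): centre of one loading place, a blue 40 x 22 mm rectangle, on the upper face of the stage plate (5 mm above the table), z up. A blank lies with its length along x (either way round) between two dark stops at the place's ends, 8 mm high, 46 mm clear between them; nothing stands at its sides
- stage: the aluminium stage plate, fixed, 156 (x) x 150 (y) mm, 5 mm thick; origin under its centre; its four places lie 2 x 2, 68 mm apart along x and 60 mm along y
- trim (a joint): angle of the grey trim knob (rad); 0 when its white pointer is at the red mark, negative at the start; it grows as the knob is turned anticlockwise seen from above. End stops at -2.2 and 0.7. It stays where it is left, with light friction of 0.04 N m
- trim_grip (a point): point on the knob's axis, 29 mm above the table, near the middle of its finger bar (40 mm along x, 14 mm wide, from 15.5 to 37.5 mm above the table); x points to the pointer end, z up. It stands in a round well of 78 mm diameter, floor 10 mm and rim 46 mm above the table, in the fixed black box (125 x 125 mm)
- red_mark (a point): the red mark on the top of the black box, 50 mm from the knob's axis, 46 mm above the table
- hammer: hammer lying on the table, about 300 mm long; a bystander, to be left alone
- wrench: steel wrench lying on the table; a bystander, to be left alone
- drink: green drink bottle, 66 mm diameter, 200 mm high, upright; origin under its base; a bystander, to be left alone
- offcut: dark wood offcut 120 x 40 x 22 mm; a bystander, to be left alone
- marker: black marker pen, 120 mm long, 14 mm thick; a bystander, to be left alone
- cut_disc: black cutting disc, 90 mm diameter, 5 mm thick, flat; a bystander, to be left alone
- sandblock: cork sanding block 90 x 50 x 30 mm; a bystander, to be left alone

How it is judged:
By the outcome, as a careful person would: the job done as asked, in the order asked, and still so for the second after the job is handed in, with the robot touching nothing.
Of blank0, blank1, blank2, blank3 only 2 to 4 are there at a start; the rules pass over those that are not, and their reading is None.
At some moment in a run one of blank0, blank1, blank2, blank3 may be knocked a few centimetres aside while the robot is not near it.
Once in a run the grip may slacken for a moment while it holds something.
It also fails if it takes over 210 s, if anything falls off the work surface, if the arm or the gripper's body presses on something with over 40 N, if the wrist force passes 120 N, or if a joint passes its speed limit or range.

### The arm

A 7-joint arm with a two-finger parallel gripper is mounted at the origin on the work surface. World frame = base frame: x ahead of the robot, y to its left, z up, the work surface at z = 0. Lengths are in mm, angles in rad, forces in N, time in s.
With the tool pointing down it reaches from about 400 to 875 mm from the base axis. Payload 4.4 kg.
Tool frame: the origin (TCP) lies midway between the tips of the shut fingers; the grasp point (between the pads) lies 19 mm behind it (ctrl.pinch_z is the distance from the TCP to the grasp point, in mm); z points along the fingers, y is the line along which they close (so a half turn about z gives the same grasp; the last joint's range is limited). The gripper opens to 85 mm and grips with 20 to 120 N. Pads are 22 mm wide; open, the fingers measure 114 mm over their backs; the gripper's body (76 mm by 85 mm) begins 54 mm behind the grasp point. The pads swing forward as they close: fully open they stand 13 mm farther back than shut.
Start: joints at [-1.233, 0.628, 0.038, 1.517, -0.027, 0.996, -0.02], TCP at [255.373, 597.748, 208.413] pointing down, gripper open.
Joint ranges: [-3.06, 3.06], [-0.37, 2.12], [-1.25, 1.32], [0.18, 2.47], [-1.1, 4.24], [0.23, 1.98], [-2.94, 2.94]. Speed limits (rad/s): [2.57, 2.57, 3.14, 3.14, 3.14, 3.14, 3.14].

### API

Orientations are given as [roll, pitch, yaw] about the fixed x, y, z axes, in that order (R = Rz(yaw) Ry(pitch) Rx(roll)).
In Python, from cell import read_state, cams, order, ctrl gives the robot as it stands.
- The arm moves only by the tool move_arm, never from a script. Its argument "targets" is text: rows parted by semicolons, each of 7 numbers parted by spaces: the gripper's target within -1 to 1 (fully open at 1, half-way at 0, shut at -1), then the shift along the tool's x, y, z in cm, then the turn, a rotation vector about the tool's x, y, z in degrees. A call has 1 to 5 rows; each row shifts and turns the commanded pose from where the row before left it, along the tool's axes as they then stand; what a row does not reach is not made up. A row lasts 1/12 s, in which the tool goes at most 41.7 mm and 7.16 degrees, less where a joint would pass 70% of its speed; a pose out of reach is approached as far as the arm can. A call with a gripper value outside its range is refused whole. The fingers move at their own pace and stop on an object; the grip force is fixed at half the most. Time passes only in rows, so rows that do not move let the fingers close. It gives the time, the measured TCP pose, the force, the opening and the grip force at its end, in the units of the state.
- read_state(): the state, without advancing time (a new reading comes with each control period).
- cams.get_image(name): name is "scene" or "top"; returns a dict with "color" (480x640x3 uint8, red, green, blue), "fovy" (degrees; the focal length in pixels is half the picture's height over the tangent of half this angle, whatever the lens; pixels are square), "cx", "cy" (the principal point, pixels), "k1" (the pictures are not rectified: a ray, as slopes to the right and down, at radius r is drawn at 1 + k1 r^2 times it, then the intrinsics apply), "rvec" (rotation vector, rad) and "tvec" (3), from world to camera coordinates, as OpenCV has them. Camera axes: x right, y down, z forward; pixel columns grow to the right and rows downward; lengths in mm; the calibration is good to about 2 mm. A picture is of the moment at which its call begins. There is no depth.
- order.finish_job(): hands the job in; it is judged then, once.
The state is a dict: "clock": time; "qpos": joint angles; "qd": joint speeds; "tau": joint torques, N m; "eef_pos": TCP position; "tool_rot": TCP orientation; "force": force on the tool from outside, world axes, zero at the start; "torque": the same for the moment, N m; "width": finger opening in mm; "gripper_force": force on a finger pad.
Only numpy, scipy, OpenCV 4.12 (cv2) and the standard library are available. Lean on these libraries where they do the work, as an engineer would, in place of code of your own. Each camera call takes 0.05 s, during which the arm holds its last target. There are 200 camera calls.

## Working session

There is one attempt and no reset: what is moved stays moved. The work goes in short steps, Python scripts to look and compute and a tool call to move; the robot and the scene stay as the last step left them, time stands still between calls to the robot, and variables do not carry over. Pictures are saved under pics/ and viewed, at most 14 in all, crops included, and the job is handed in when it is done.

Besides the shell and the picture viewer there is one more tool, called after "Call:" by a JSON object that holds its "name" and its "arguments". move_arm: Moves the arm, as the interface text tells. Its arguments: {"type":"object","properties":{"targets":{"type":"string"}},"required":["targets"]}

```bash
ls; mkdir -p pics; cat > h.py <<'E'
import numpy as np, cv2
from cell import read_state, cams, order, ctrl
def cam(n):
    d=cams.get_image(n); return d
def K(d):
    f=240/np.tan(np.radians(d["fovy"])/2); return f,d["cx"],d["cy"]
def pix2w(d,uv,z):
    f,cx,cy=K(d); R=cv2.Rodrigues(np.array(d["rvec"],float))[0]; t=np.array(d["tvec"],float).ravel()
    out=[]
    for u,v in np.atleast_2d(uv):
        p=np.array([(u-cx)/f,(v-cy)/f]); s=p.copy()
        for _ in range(30): s=p/(1+d["k1"]*(s@s))
        r=R.T@np.array([s[0],s[1],1]); c=-R.T@t
        out.append(c+r*(z-c[2])/r[2])
    return np.array(out)
def w2pix(d,P):
    f,cx,cy=K(d); R=cv2.Rodrigues(np.array(d["rvec"],float))[0]; t=np.array(d["tvec"],float).ravel()
    q=np.atleast_2d(P)@R.T+t; s=q[:,:2]/q[:,2:]; s=s*(1+d["k1"]*(s**2).sum(1,keepdims=True))
    return s*f+[cx,cy]
def save(d,name,crop=None,scale=1):
    im=d["color"][:,:,::-1]
    if crop: u0,v0,u1,v1=crop; im=im[v0:v1,u0:u1]
    cv2.imwrite("pics/"+name,cv2.resize(im,None,fx=scale,fy=scale,interpolation=cv2.INTER_CUBIC))
def rect(d,z,x0,x1,y0,y1,s=1.0):
    "orthographic rectified view at height z; s px per mm; image right = -y, up = +x"
    xs=np.arange(x1,x0,-1/s); ys=np.arange(y1,y0,-1/s)
    X,Y=np.meshgrid(xs,ys,indexing='ij'); P=np.stack([X.ravel(),Y.ravel(),np.full(X.size,z)],1)
    m=w2pix(d,P).astype(np.float32).reshape(X.shape+(2,))
    return cv2.remap(d["color"],m,None,cv2.INTER_CUBIC)
E
python3 - <<'E'
from h import *
for n in("top","scene"):
    d=cam(n); save(d,n+"0.png"); np.save(n+"0.npy",d,allow_pickle=True)
    print(n,{k:d[k] for k in d if k!="color"})
    R=cv2.Rodrigues(np.array(d["rvec"],float))[0];print(-R.T@np.array(d["tvec"]).ravel())
s=read_state();print(s, ctrl.pinch_z)
E
```

```text
pics
top {'fovy': 55.498366490215375, 'cx': 322.7376279506129, 'cy': 245.81338537794858, 'k1': -0.08561941503141036, 'rvec': array([ 2.18531543, -2.13329933,  0.15444484]), 'tvec': array([   3.15628267,  584.16443941, 1008.99230045])}
[ 447.34805981   28.29314664 1076.29119108]
scene {'fovy': 50.61234885919936, 'cx': 320.5303659905599, 'cy': 245.22889380854411, 'k1': -0.10996668621860539, 'rvec': array([ 1.71269791,  1.74094312, -0.76797961]), 'tvec': array([   6.05771183, -313.4870154 , 1672.37422806])}
[1451.0047143     9.78922188  888.61456976]
{'clock': 0.1, 'qpos': array([-1.23280958,  0.62925203,  0.03847169,  1.51820423, -0.02700983,
        0.99632   , -0.02001301]), 'qd': array([-0.00155709, -0.00326809,  0.00105314, -0.00234717, -0.00020138,
       -0.00140478,  0.00127063]), 'tau': array([ 3.98809643e-03, -5.64531112e+01,  1.23077787e+00, -1.93973082e+01,
        1.12963677e-02,  5.44497292e-03,  1.83472122e-05]), 'eef_pos': array([255.14623085, 597.21048038, 207.6030107 ]), 'tool_rot': array([-3.13992786e+00,  2.29573066e-05,  2.73776723e+00]), 'force': array([ 0.12680579,  0.54159237, -0.59764901]), 'torque': array([0.03373813, 0.03445184, 0.03820746]), 'gripper_force': 0.0, 'width': 85.66256778140188} 18.700000000000003
```

View pics/top0.png

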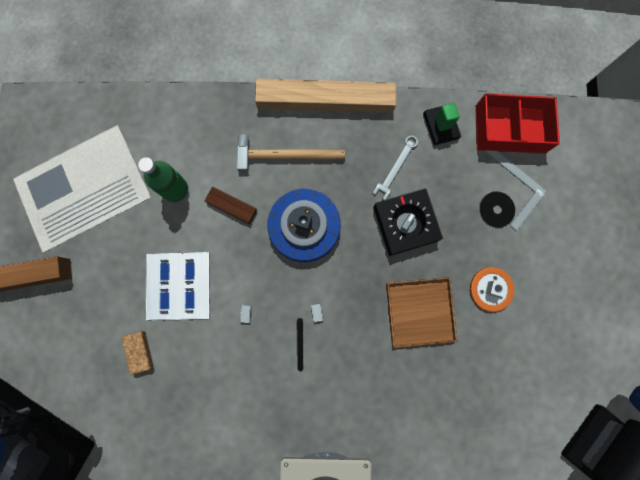

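View pics/scene0.png

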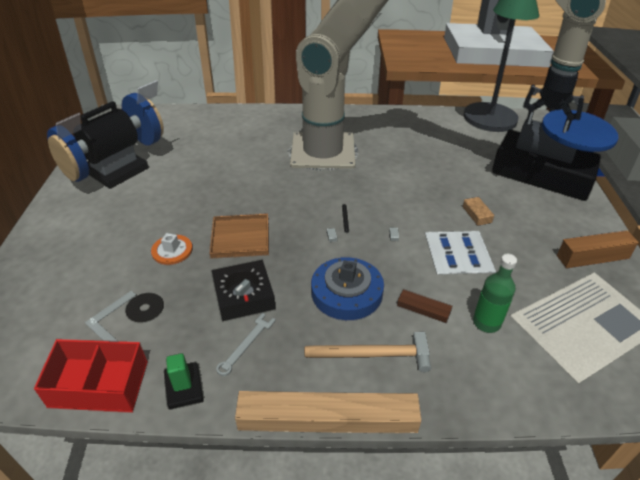

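```bash
python3 - <<'E'
from h import *
d=np.load("top0.npy",allow_pickle=True).item()
im=d["color"]; hsv=cv2.cvtColor(im,cv2.COLOR_RGB2HSV)
def comps(m,z,amin,amax):
    n,l,st,c=cv2.connectedComponentsWithStats(m.astype(np.uint8))
    for i in range(1,n):
        if amin<st[i,4]<amax:
            ys,xs=np.where(l==i); P=pix2w(d,np.c_[xs,ys],z)[:,:2]
            (a,b),(w,h),an=cv2.minAreaRect(P.astype(np.float32))
            mu=P.mean(0); ev,V=np.linalg.eigh(np.cov(P.T)); v=V[:,1]
            print(c[i].round(1),st[i,4],"mean",mu.round(1),"rect",np.round((a,b,w,h),1),"axis deg",np.degrees(np.arctan2(v[1],v[0])).round(1))
H,S,V=[hsv[...,i].astype(int) for i in range(3)]
print("orange z12");comps((H<18)&(S>190)&(V>150),12,200,3000)
print("blue z40 / places z5");m=(H>100)&(H<125)&(S>140)&(V>50)
comps(m,5,60,600);comps(m,40,1000,9000)
print("white sheet stage?");
print("red");comps(((H<6)|(H>174))&(S>180)&(V>120),46,4,200)
box=rect
def pan(z,cx,cy,w,h,s): return rect(d,z,cx-h/2,cx+h/2,cy-w/2,cy+w/2,s)[:,:,::-1]
c=lambda u,v,z: pix2w(d,[(u,v)],z)[0][:2]
for nm,u,v,z in(("head",304,222,46),("new",491,289,10),("knob",407,223,37),("tray",421,313,4),("stage",178,285,5),("b1",246,315,14),("b2",317,313,14)): print(nm,c(u,v,z).round(1))
def P(u,v,z,w,h,s): p=c(u,v,z); return pan(z,p[0],p[1],w,h,s)
a=np.hstack([P(304,222,58,133.3,100,3)[:300,:400],P(491,289,12,133.3,100,3)[:300,:400]])
b=np.hstack([P(407,223,46,133.3,100,3)[:300,:400],P(282,314,14,200,150,2)[:300,:400]])
cv2.imwrite("pics/m1.png",np.vstack([a,b]))
E
```

```text
orange z12
[531.6 129.7] 551 mean [ 895.  -501.5] rect [ 918.3 -520.4  111.1   97.3] axis deg -143.9
[498.4 129.4] 518 mean [ 891.6 -415. ] rect [ 892.9 -418.2   58.1   68.9] axis deg 85.6
[498.8 293.3] 268 mean [ 484.5 -402.4] rect [ 490.4 -395.2   79.1   99.9] axis deg 155.5
blue z40 / places z5
[189.5 270.5] 126 mean [521.7 330. ] rect [521.7 330.   35.9  16.7] axis deg -177.6
[164.3 271.4] 122 mean [518.  390.1] rect [517.7 389.7  36.1  16.9] axis deg -177.4
[164.3 300.4] 121 mean [449.7 385.8] rect [449.7 385.4  35.3  16.7] axis deg -175.8
[189.5 299.5] 128 mean [453.6 326.1] rect [453.7 326.1  35.4  16.6] axis deg -176.3
[303.9 226.5] 2258 mean [627.7  61.7] rect [633.   62.8 166.2 164. ] axis deg 165.3
white sheet stage?
red
[502.2  94.8] 18 mean [ 967.9 -414.7] rect [ 968.9 -416.8    2.6   35.7] axis deg 91.1
[531.   96.5] 35 mean [ 967.8 -488.6] rect [ 967.7 -488.7    2.7   82.8] axis deg 90.8
[555.1 107.4] 30 mean [ 942.4 -549.4] rect [ 938.9 -550.    58.2   10.5] axis deg -177.2
[402.4 200.1] 16 mean [ 694.6 -165.1] rect [ 694.7 -165.1   15.5    4.5] axis deg -159.9
head [636.9  61.5]
new [ 494.4 -384.3]
knob [ 642.5 -177.5]
tray [ 435.2 -217.3]
stage [486.8 355.4]
b1 [421.7 190.3]
b2 [430.4  26.6]
```

View pics/m1.png

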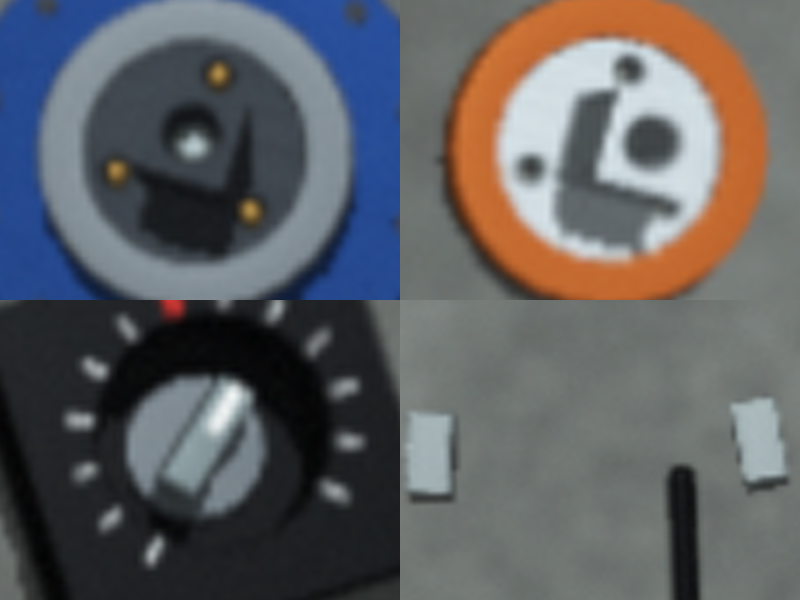

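```bash
python3 - <<'E'
from h import *
d=np.load("top0.npy",allow_pickle=True).item()
im=d["color"]; hsv=cv2.cvtColor(im,cv2.COLOR_RGB2HSV)
H,S,V=[hsv[...,i].astype(int) for i in range(3)]
def ring(mask,c,z,r,srch=12):  # radial edge fit of mask float image around c
    for _ in range(4):
        pts=[]
        for a in np.radians(np.arange(0,360,5)):
            rr=np.arange(r-srch,r+srch,.25)
            P=np.c_[c[0]+rr*np.cos(a),c[1]+rr*np.sin(a),np.full(rr.size,z)]
            q=w2pix(d,P).astype(np.float32)
            v=cv2.remap(mask,q[:,0],q[:,1],cv2.INTER_LINEAR).ravel()
            g=np.abs(np.gradient(cv2.GaussianBlur(v[:,None],(1,9),0).ravel())); k=g.argmax(); pts.append([c[0]+rr[k]*np.cos(a),c[1]+rr[k]*np.sin(a)])
        p=np.array(pts); 
        w=np.ones(len(p),bool)
        for _ in range(5):
            A=np.c_[2*p[w],np.ones(w.sum())]; s=np.linalg.lstsq(A,(p[w]**2).sum(1),rcond=None)[0]
            R=np.sqrt(s[2]+s[0]**2+s[1]**2); e=np.abs(np.hypot(*(p-s[:2]).T)-R); w=e<max(1.0,2*np.median(e))
        c=s[:2]
    return c.round(1),round(R,1),w.sum(),e[w].mean().round(2)
Sf=S.astype(np.float32)
print("new inner S z11",ring(Sf,(494,-388),11,37,6))
print("worn rim outer z58",ring(Sf,(637,61),58,53,8))
print("head outer z40",ring(Sf,(632,62),40,85,8))
c=lambda u,v,z: pix2w(d,[(u,v)],z)[0][:2]
# studs: panel coords -> world at z58 -> z60 tops
p0=c(304,222,58)
st=np.array([(218,74),(117,170),(250,210)],float); w=np.c_[p0[0]+50-st[:,1]/3,p0[1]+66.67-st[:,0]/3,np.full(3,58)]
w=pix2w(d,w2pix(d,w),60)[:,:2]; print("studs",w.round(1),w.mean(0).round(1),np.hypot(*(w-w.mean(0)).T).round(1))
p0=c(491,289,12)
st=np.array([(629-400,70),(530-400,168)],float); w=np.c_[p0[0]+50-st[:,1]/3,p0[1]+66.67-st[:,0]/3]
print("new holes",w.round(1),"dist",np.hypot(*(w[0]-w[1])).round(1))
V=V.astype(int)
for (u,v) in((246,315),(317,313)):
    s=im[v-14:v+15,u-12:u+13].astype(int); m=(s.mean(2)>145); 
    n,l,stt,cc=cv2.connectedComponentsWithStats(m.astype(np.uint8)); i=1+stt[1:,4].argmax()
    ys,xs=np.where(l==i); P=pix2w(d,np.c_[xs+u-12,ys+v-14],14)[:,:2]
    ev,E=np.linalg.eigh(np.cov(P.T)); a=E[:,1]; R=cv2.minAreaRect(P.astype(np.float32))
    print("blank",P.mean(0).round(1),np.degrees(np.arctan2(a[1],a[0])).round(1),np.round(R[1],1),"n",stt[i,4])
# tray: brown-ish
m=((H>5)&(H<20)&(S>90)).astype(np.uint8); m[:270]=0;m[360:]=0;m[:,:370]=0;m[:,465:]=0
n,l,stt,cc=cv2.connectedComponentsWithStats(m); i=1+stt[1:,4].argmax(); ys,xs=np.where(l==i)
P=pix2w(d,np.c_[xs,ys],18)[:,:2]; print("tray",cv2.minAreaRect(P.astype(np.float32)),P.mean(0))
p0=c(407,223,46)
pp=lambda col,row:(p0[0]+50-row/3,p0[1]+66.67-col/3)
print("well",pp(211,132),ring(V.astype(np.float32),pp(211,132),46,39,6)," red",pp(172,8))
E
```

```text
new inner S z11 (array([ 494.7, -386.8]), np.float64(37.6), np.int64(70), np.float64(0.32))
worn rim outer z58 (array([633.1,  62.8]), np.float64(53.4), np.int64(67), np.float64(0.36))
head outer z40 (array([632.2,  62.4]), np.float64(85.1), np.int64(62), np.float64(0.37))
studs [[659.6  55.1]
 [627.7  88.7]
 [614.3  44.5]] [633.9  62.8] [26.8 26.7 26.8]
new holes [[ 520.9 -393.1]
 [ 488.3 -360.1]] dist 46.4
blank [425.2 193.6] -179.1 [20.2 38.7] n 138
blank [431.9  28. ] -169.9 [38.2 20.3] n 149
tray ((437.6861267089844, -214.6820526123047), (150.31192016601562, 151.0889129638672), 5.940715789794922) [ 437.16728891 -214.31137386]
well (np.float64(646.7973479263105), np.float64(-179.42498577476232)) (array([ 647.2, -180. ]), np.float64(40.0), np.int64(49), np.float64(0.48))  red (np.float64(688.1306812596439), np.float64(-166.42498577476232))
```

Call:
{"name": "move_arm", "arguments": {"targets": "1 0 0 0 0 0 6.95;1 0 0 0 0 0 6.95;1 0 0 0 0 0 6.95;1 0 0 0 0 0 6.95;1 0 0 0 0 0 6.95"}}

```text
clock: 0.52
eef_pos: [255.2, 597.4, 207.9]
tool_rot: [-3.141, 0.001, 2.125]
force: [-0.0, -0.1, -0.4]
width: 85.3
gripper_force: 0.0
```

Call:
{"name": "move_arm", "arguments": {"targets": "1 0 0 0 0 0 6.95;1 0 0 0 0 0 6.95;1 0 0 0 0 0 6.95;1 0 0 0 0 0 6.95;1 0 0 0 0 0 6.95"}}

```text
clock: 0.93
eef_pos: [255.1, 597.4, 207.9]
tool_rot: [-3.141, 0.001, 1.519]
force: [-0.1, -0.4, -0.7]
width: 85.2
gripper_force: 0.0
```

Call:
{"name": "move_arm", "arguments": {"targets": "1 0 0 0 0 0 6.95;1 0 0 0 0 0 6.95;1 -2 2.5 0 0 0 0;1 -2 2.5 0 0 0 0;1 -2 2.5 0 0 0 0"}}

```text
clock: 1.35
eef_pos: [310.0, 517.9, 207.7]
tool_rot: [3.141, 0.001, 1.284]
force: [1.2, -0.4, -0.6]
width: 85.5
gripper_force: 0.0
```

```bash
cat >> h.py <<'E'
def rel(x,y,z,yaw=None):
    "shift in tool axes (cm) and turn about tool z (deg) to reach TCP target (mm), world yaw (deg)"
    from scipy.spatial.transform import Rotation as Ro
    s=read_state(); R=Ro.from_euler("xyz",s["tool_rot"]); yw=np.degrees(s["tool_rot"][2])
    print("t %.1f pos %s yaw %.2f tilt %s F %s w %.1f g %.1f j7 %.2f"%(s["clock"],s["eef_pos"].round(1),yw,np.degrees([abs(s["tool_rot"][0])-np.pi,s["tool_rot"][1]]).round(2),s["force"].round(1),s["width"],s["gripper_force"],s["qpos"][6]))
    print("shift cm",(R.inv().apply(np.array([x,y,z])-s["eef_pos"])/10).round(2),"turn",None if yaw is None else round(-((yaw-yw+90)%180-90),2))
E
python3 -c "
from h import *
rel(633.2,62.7,150,73.5)"
```

```text
t 1.4 pos [310.  517.9 207.7] yaw 73.57 tilt [-0.01  0.07] F [ 1.2 -0.4 -0.6] w 85.5 g 0.0 j7 -1.09
shift cm [-34.51  43.87   5.82] turn 0.07
```

Call:
{"name": "move_arm", "arguments": {"targets": "1 -2.3 2.92 0 0 0 0;1 -2.3 2.92 0 0 0 0;1 -2.3 2.92 0 0 0 0;1 -2.3 2.92 0 0 0 0;1 -2.3 2.92 0 0 0 0"}}

```text
clock: 1.77
eef_pos: [417.8, 365.4, 208.2]
tool_rot: [-3.141, 0.0, 1.283]
force: [1.4, 0.0, 0.3]
width: 85.2
gripper_force: 0.0
```

Call:
{"name": "move_arm", "arguments": {"targets": "1 -2.3 2.92 0 0 0 0;1 -2.3 2.92 0 0 0 0;1 -2.3 2.92 0 0 0 0;1 -2.3 2.92 0 0 0 0;1 -2.3 2.92 0 0 0 0"}}

```text
clock: 2.18
eef_pos: [525.1, 213.7, 208.1]
tool_rot: [-3.141, 0.0, 1.282]
force: [0.0, 0.1, 0.0]
width: 85.4
gripper_force: 0.0
```

Call:
{"name": "move_arm", "arguments": {"targets": "1 -2.3 2.92 0 0 0 0;1 -2.3 2.92 0 0 0 0;1 -2.3 2.92 0 0 0 0;1 -2.3 2.92 0 0 0 0;1 -2.3 2.92 0 0 0 0"}}

```text
clock: 2.6
eef_pos: [632.4, 62.0, 208.0]
tool_rot: [-3.141, 0.0, 1.282]
force: [0.5, -0.5, 0.2]
width: 85.8
gripper_force: 0.0
```

Call:
{"name": "move_arm", "arguments": {"targets": "1 0 0 2 0 0 0;1 0 0 2 0 0 0;1 0 0 2 0 0 0;1 0 0 0 0 0 0"}}

```text
clock: 2.93
eef_pos: [628.5, 63.4, 144.0]
tool_rot: [-3.134, 0.003, 1.282]
force: [-0.9, 1.4, -0.6]
width: 85.4
gripper_force: 0.0
```

```bash
python3 -c "
from h import *
rel(633.2,62.7,65,73.5)
d=cam('scene');q=w2pix(d,[[633,62,60]])[0];print(q);save(d,'s1.png',(int(q[0])-110,int(q[1])-110,int(q[0])+110,int(q[1])+60),3)"
```

```text
t 2.9 pos [628.5  63.4 144. ] yaw 73.44 tilt [-0.46  0.17] F [-0.9  1.4 -0.6] w 85.4 g 0.0 j7 -0.14
shift cm [0.09 0.53 7.9 ] turn -0.06
[346.48160696 274.53542095]
```

View pics/s1.png

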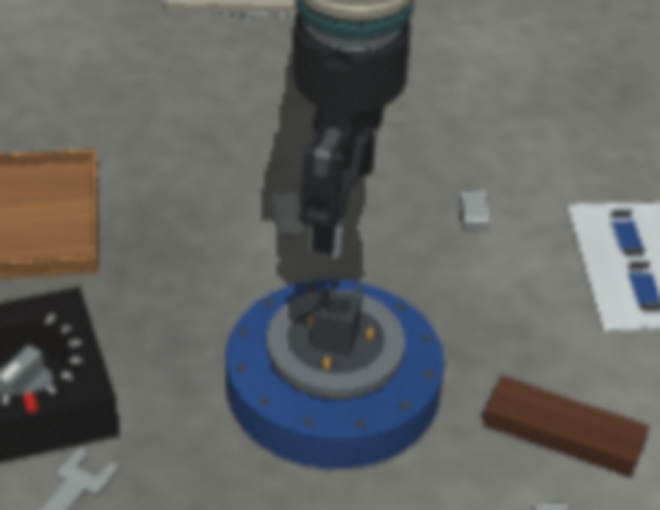

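Call:
{"name": "move_arm", "arguments": {"targets": "1 0 0 0 0 0 0;1 0 0 0 0 0 0"}}

```text
clock: 3.15
eef_pos: [632.8, 63.6, 149.7]
tool_rot: [3.14, -0.001, 1.282]
force: [-0.2, -0.9, -0.7]
width: 85.3
gripper_force: 0.0
```

```bash
python3 -c "
from h import *
rel(633.2,62.7,65,73.5)"
```

```text
t 3.1 pos [632.8  63.6 149.7] yaw 73.48 tilt [-0.11 -0.04] F [-0.2 -0.9 -0.7] w 85.3 g 0.0 j7 -0.14
shift cm [-0.08  0.05  8.47] turn -0.02
```

Call:
{"name": "move_arm", "arguments": {"targets": "1 0 0 2 0 0 0;1 0 0 2 0 0 0;1 0 0 2 0 0 0;1 0 0 1.5 0 0 0;1 0 0 0.8 0 0 0"}}

```text
clock: 3.57
eef_pos: [631.7, 63.8, 64.9]
tool_rot: [-3.141, 0.0, 1.283]
force: [0.4, -0.8, 0.1]
width: 85.2
gripper_force: 0.0
```

Call:
{"name": "move_arm", "arguments": {"targets": "1 0 0 0 0 0 0;1 0 0 0 0 0 0;1 0 0 0 0 0 0"}}

```text
clock: 3.82
eef_pos: [633.1, 63.5, 66.9]
tool_rot: [3.139, -0.001, 1.282]
force: [-0.7, -1.2, -0.1]
width: 85.4
gripper_force: 0.0
```

```bash
python3 -c "
from h import *
rel(633.2,62.7,65,73.5)"
```

```text
t 3.8 pos [633.1  63.5  66.9] yaw 73.47 tilt [-0.14 -0.05] F [-0.7 -1.2 -0.1] w 85.4 g 0.0 j7 -0.10
shift cm [-0.07  0.03  0.19] turn -0.03
```

Call:
{"name": "move_arm", "arguments": {"targets": "-1 0 0 0 0 0 0;-1 0 0 0 0 0 0;-1 0 0 0 0 0 0;-1 0 0 0 0 0 0;-1 0 0 0 0 0 0"}}

```text
clock: 4.23
eef_pos: [633.4, 63.2, 66.4]
tool_rot: [3.138, -0.001, 1.282]
force: [-0.6, 0.2, 1.0]
width: 27.1
gripper_force: 58.6
```

Call:
{"name": "move_arm", "arguments": {"targets": "-1 0 0 0 0 0 0;-1 0 0 0 0 0 0;-1 0 0 0 0 0 0;-1 0 0 0 0 0 0;-1 0 0 0 0 0 0"}}

```text
clock: 4.65
eef_pos: [633.4, 63.2, 66.4]
tool_rot: [3.139, -0.001, 1.282]
force: [1.7, -0.9, 6.4]
width: 27.0
gripper_force: 58.9
```

```bash
python3 -c "
from h import *
rel(633.2,62.7,65,73.5); print(read_state()['torque'])"
```

```text
t 4.7 pos [633.4  63.2  66.4] yaw 73.45 tilt [-0.17 -0.04] F [ 1.7 -0.9  6.4] w 27.0 g 58.9 j7 -0.10
shift cm [-0.05 -0.    0.14] turn -0.05
[-0.08618352 -0.37941592 -0.01760171]
```

Call:
{"name": "move_arm", "arguments": {"targets": "-1 0 0 -0.4 0 0 0;-1 0 0 -0.8 0 0 0;-1 0 0 -1 0 0 0;-1 0 0 -1 0 0 0;-1 0 0 -1 0 0 0"}}

```text
clock: 5.07
eef_pos: [630.0, 63.7, 107.0]
tool_rot: [-3.137, 0.001, 1.282]
force: [0.5, -1.1, -3.5]
width: 26.6
gripper_force: 60.4
```

```bash
python3 -c "
from h import *
rel(437.7,-214.7,120,90+5.9)"
```

```text
t 5.1 pos [630.   63.7 107. ] yaw 73.47 tilt [-0.24  0.06] F [ 0.5 -1.1 -3.5] w 26.6 g 60.4 j7 -0.12
shift cm [-32.16 -10.51  -1.22] turn -22.43
```

Call:
{"name": "move_arm", "arguments": {"targets": "-1 -0.5 -0.2 -1.2 0 0 0;-1 -3.2 -1.05 0 0 0 0;-1 -3.2 -1.05 0 0 0 0;-1 -3.2 -1.05 0 0 0 0;-1 -3.2 -1.05 0 0 0 0"}}

```text
clock: 5.48
eef_pos: [549.7, -52.4, 119.8]
tool_rot: [-3.14, 0.0, 1.283]
force: [0.4, -1.1, -3.2]
width: 26.7
gripper_force: 60.5
```

Call:
{"name": "move_arm", "arguments": {"targets": "-1 -3.2 -1.05 0 0 0 0;-1 -3.2 -1.05 0 0 0 0;-1 -3.2 -1.05 0 0 0 0;-1 -3.2 -1.05 0 0 0 0;-1 -3.2 -1.05 0 0 0 0"}}

```text
clock: 5.9
eef_pos: [453.9, -190.7, 120.0]
tool_rot: [-3.141, -0.001, 1.282]
force: [1.0, -0.4, -3.8]
width: 26.6
gripper_force: 60.5
```

Call:
{"name": "move_arm", "arguments": {"targets": "-1 -2.8 -0.9 0 0 0 0;-1 0 0 0 0 0 0;-1 0 0 0 0 0 0"}}

```text
clock: 6.15
eef_pos: [437.3, -215.9, 120.0]
tool_rot: [-3.141, 0.0, 1.277]
force: [1.2, 0.9, -3.2]
width: 26.4
gripper_force: 60.5
```

```bash
python3 -c "
from h import *
rel(437.7,-214.7,26,90+5.9)
d=cam('scene');np.save('scene1.npy',d,allow_pickle=True);q=w2pix(d,[[437,-214,40]])[0];save(d,'s2.png',(int(q[0])-80,int(q[1])-70,int(q[0])+220,int(q[1])+120),2.6)"
```

```text
t 6.2 pos [ 437.3 -215.9  120. ] yaw 73.17 tilt [-0.06  0.01] F [ 1.2  0.9 -3.2] w 26.4 g 60.5 j7 0.42
shift cm [0.13 0.02 9.4 ] turn -22.73
```

View pics/s2.png

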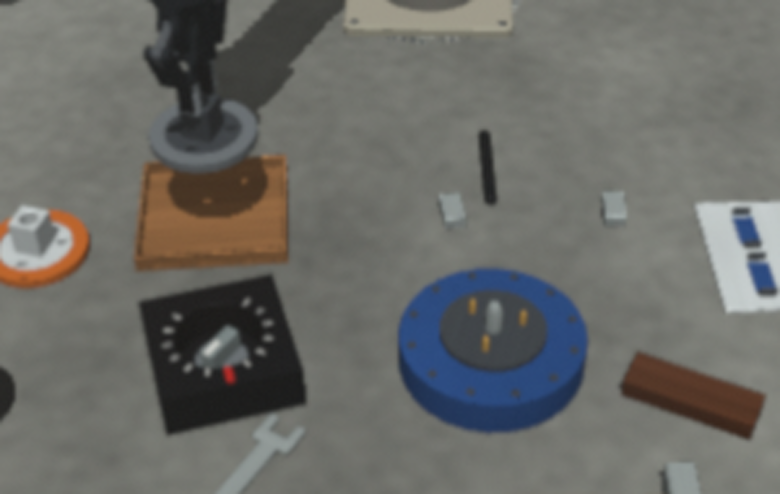

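Call:
{"name": "move_arm", "arguments": {"targets": "-1 0 0 2.5 0 0 0;-1 0 0 2.5 0 0 0;-1 0 0 2.5 0 0 0;-1 0 0 1.2 0 0 0;-1 0 0 0.5 0 0 0"}}

```text
clock: 6.62
eef_pos: [438.8, -211.9, 25.6]
tool_rot: [-3.138, -0.002, 1.285]
force: [-0.1, 0.2, -3.7]
width: 26.8
gripper_force: 60.5
```

Call:
{"name": "move_arm", "arguments": {"targets": "-1 0 0 0.2 0 0 0;-1 0 0 0.1 0 0 0;-1 0 0 0 0 0 0;-1 0 0 0 0 0 0"}}

```text
clock: 6.95
eef_pos: [440.3, -214.4, 25.3]
tool_rot: [3.14, 0.0, 1.283]
force: [0.8, -0.5, -3.6]
width: 26.7
gripper_force: 60.5
```

Call:
{"name": "move_arm", "arguments": {"targets": "-1 0 0 0.1 0 0 0;-1 0 0 0 0 0 0;-1 0 0 0.05 0 0 0;-1 0 0 0 0 0 0"}}

```text
clock: 7.28
eef_pos: [440.2, -214.5, 24.3]
tool_rot: [3.139, -0.0, 1.282]
force: [-1.8, 0.7, 10.2]
width: 27.1
gripper_force: 62.9
```

Call:
{"name": "move_arm", "arguments": {"targets": "1 0 0 0 0 0 0;1 0 0 0 0 0 0;1 0 0 0 0 0 0;1 0 0 0 0 0 0;1 0 0 0 0 0 0"}}

```text
clock: 7.7
eef_pos: [439.4, -214.2, 22.8]
tool_rot: [-3.142, 0.0, 1.282]
force: [-0.3, 0.2, -0.0]
width: 84.1
gripper_force: 0.0
```

Call:
{"name": "move_arm", "arguments": {"targets": "1 0 0 -1 0 0 0;1 0 0 -2 0 0 0;1 0 0 -2.5 0 0 0;1 0 0 -2.5 0 0 0;1 0 0 -2 0 0 0"}}

```text
clock: 8.12
eef_pos: [439.5, -214.5, 125.0]
tool_rot: [3.141, 0.0, 1.282]
force: [-0.1, 0.4, -1.3]
width: 85.5
gripper_force: 0.0
```

```bash
python3 -c "
from h import *
rel(494.7,-386.8,120,75)"
```

```text
t 8.1 pos [ 439.5 -214.5  125. ] yaw 73.44 tilt [-0.06  0.01] F [-0.1  0.4 -1.3] w 85.5 g 0.0 j7 0.42
shift cm [-14.95  10.2    0.52] turn -1.56
```

```bash
python3 - <<'E'
from h import *
d=cam("top"); np.save("top1.npy",d,allow_pickle=True)
def pan(z,cx,cy,w,h,s): return rect(d,z,cx-h/2,cx+h/2,cy-w/2,cy+w/2,s)[:,:,::-1]
a=np.hstack([pan(60,633.2,62.7,80,60,5),pan(12,494.7,-386.8,80,60,5)])
b=np.hstack([pan(75,633.2,62.7,80,60,5),pan(46,494.7,-386.8,80,60,5)])
m=np.vstack([a,b])
for i in(0,1):
    for j in(0,1): cv2.drawMarker(m,(200+400*j,150+300*i),(0,255,0),cv2.MARKER_CROSS,8,1)
cv2.imwrite("pics/m2.png",m)
E
```

```text
Traceback (most recent call last):
ValueError: all the input array dimensions except for the concatenation axis must match exactly, but along dimension 0, the array at index 0 has size 300 and the array at index 1 has size 301
```

Call:
{"name": "move_arm", "arguments": {"targets": "1 -3 2.04 0 0 0 -0.3;1 -3 2.04 0 0 0 -0.3;1 -3 2.04 0 0 0 -0.3;1 -3 2.04 0 0 0 -0.3;1 -3 2.04 0 0 0 -0.3"}}

```text
clock: 8.58
eef_pos: [496.4, -387.9, 123.5]
tool_rot: [3.142, 0.0, 1.309]
force: [-0.5, 0.1, -0.8]
width: 85.3
gripper_force: 0.0
```

Call:
{"name": "move_arm", "arguments": {"targets": "1 0 0 0 0 0 0;1 0 0 0 0 0 0;1 0 0 0 0 0 0"}}

```text
clock: 8.83
eef_pos: [495.7, -385.4, 122.6]
tool_rot: [-3.14, -0.001, 1.308]
force: [-0.2, -0.6, 0.0]
width: 85.0
gripper_force: 0.0
```

```bash
python3 -c "
from h import *
rel(494.7,-386.8,20,75)"
```

```text
t 8.8 pos [ 495.7 -385.4  122.6] yaw 74.95 tilt [-0.08 -0.07] F [-0.2 -0.6  0. ] w 85.0 g 0.0 j7 0.60
shift cm [-0.17 -0.04 10.26] turn -0.05
```

```bash
python3 - <<'E'
from h import *
d=np.load("top1.npy",allow_pickle=True).item()
def pan(z,cx,cy,w,h,s): return rect(d,z,cx-h/2,cx+h/2,cy-w/2,cy+w/2,s)[:300,:400,::-1]
a=np.hstack([pan(60,633.2,62.7,80,60,5),pan(12,494.7,-386.8,80,60,5)])
b=np.hstack([pan(75,633.2,62.7,80,60,5),pan(46,494.7,-386.8,80,60,5)])
m=np.vstack([a,b])
for i in(0,1):
    for j in(0,1): cv2.drawMarker(m,(200+400*j,150+300*i),(0,255,0),cv2.MARKER_CROSS,8,1)
cv2.imwrite("pics/m2.png",m)
E
```

```text
(no output)
```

View pics/m2.png

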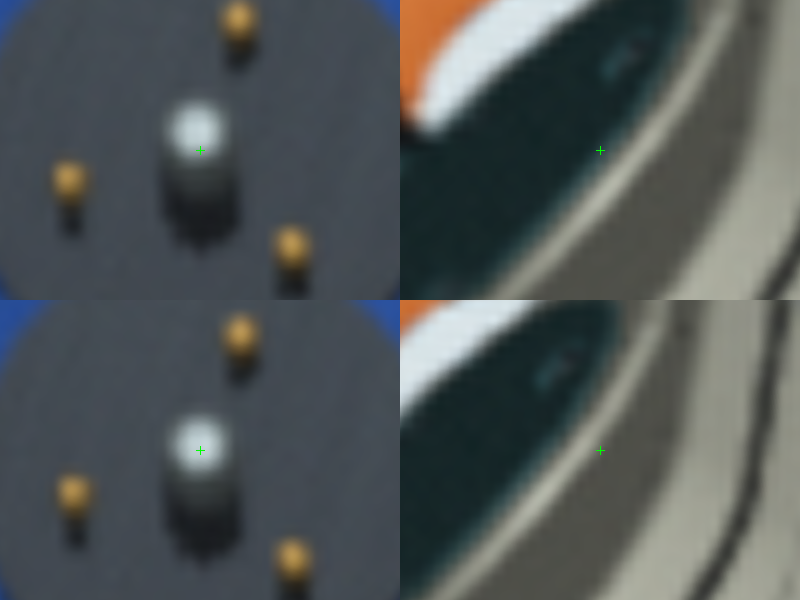

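Call:
{"name": "move_arm", "arguments": {"targets": "1 0 0 2 0 0 0;1 -0.1 0 2.5 0 0 0;1 -0.05 0 2.5 0 0 0;1 0 0 2 0 0 0;1 0 0 1.2 0 0 0"}}

```text
clock: 9.25
eef_pos: [494.9, -384.6, 18.9]
tool_rot: [-3.138, -0.003, 1.31]
force: [0.0, 0.3, -0.3]
width: 85.6
gripper_force: 0.0
```

Call:
{"name": "move_arm", "arguments": {"targets": "1 0 0 0 0 0 0;1 0 0 0 0 0 0;1 0 0 0 0 0 0"}}

```text
clock: 9.5
eef_pos: [496.7, -388.0, 22.2]
tool_rot: [3.14, 0.001, 1.309]
force: [0.8, -0.0, -0.1]
width: 85.8
gripper_force: 0.0
```

```bash
python3 -c "
from h import *
rel(494.7,-386.8,20,75)"
```

```text
t 9.5 pos [ 496.7 -388.    22.2] yaw 75.00 tilt [-0.1   0.04] F [ 0.8 -0.  -0.1] w 85.8 g 0.0 j7 0.65
shift cm [ 0.07 -0.22  0.22] turn -0.0
```

Call:
{"name": "move_arm", "arguments": {"targets": "1 0 -0.1 0.2 0 0 0;1 0 0 0 0 0 0;1 0 0 0 0 0 0;-1 0 0 0 0 0 0;-1 0 0 0 0 0 0"}}

```text
clock: 9.92
eef_pos: [495.0, -387.8, 19.2]
tool_rot: [3.141, 0.0, 1.308]
force: [-0.1, 0.5, -0.1]
width: 63.9
gripper_force: 0.0
```

Call:
{"name": "move_arm", "arguments": {"targets": "-1 0 0 0 0 0 0;-1 0 0 0 0 0 0;-1 0 0 0 0 0 0;-1 0 0 0 0 0 0;-1 0 0 0 0 0 0"}}

```text
clock: 10.33
eef_pos: [495.1, -387.8, 19.3]
tool_rot: [3.141, 0.0, 1.308]
force: [-0.7, 0.7, 4.5]
width: 27.2
gripper_force: 59.0
```

Call:
{"name": "move_arm", "arguments": {"targets": "-1 0 0 0 0 0 0;-1 0 0 0 0 0 0"}}

```text
clock: 10.5
eef_pos: [495.1, -387.7, 19.3]
tool_rot: [3.141, 0.0, 1.308]
force: [-1.2, 1.1, 4.8]
width: 27.4
gripper_force: 59.1
```

```bash
python3 -c "
from h import *
rel(494.7,-386.8,20,75); print(read_state()['torque'])
d=cam('scene');np.save('scene2.npy',d,allow_pickle=True);q=w2pix(d,[[494,-386,20]])[0];save(d,'s3.png',(int(q[0])-60,int(q[1])-60,int(q[0])+60,int(q[1])+30),6)"
```

```text
t 10.5 pos [ 495.1 -387.7   19.3] yaw 74.96 tilt [-0.03  0.  ] F [-1.2  1.1  4.8] w 27.4 g 59.1 j7 0.65
shift cm [ 0.08 -0.06 -0.07] turn -0.04
[ 0.20887254  0.11730361 -0.02169154]
```

View pics/s3.png

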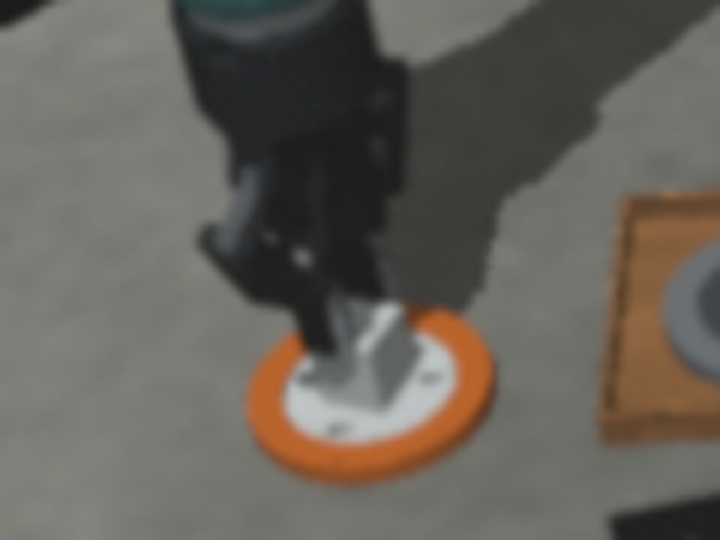

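Call:
{"name": "move_arm", "arguments": {"targets": "-1 0 0 -1 0 0 0.3;-1 0 0 -2.5 0 0 0.3;-1 0 0 -2.5 0 0 0.3;-1 0 0 -2.5 0 0 0.3;-1 0 0 -1.5 0 0 0.3"}}

```text
clock: 10.97
eef_pos: [495.2, -388.1, 121.0]
tool_rot: [3.14, 0.001, 1.282]
force: [0.0, 0.1, -3.8]
width: 26.9
gripper_force: 60.0
```

```bash
python3 -c "
from h import *
rel(633.3,62,120,73.5)"
```

```text
t 11.0 pos [ 495.2 -388.1  121. ] yaw 73.43 tilt [-0.08  0.04] F [ 0.   0.1 -3.8] w 26.9 g 60.0 j7 0.59
shift cm [47.08  0.4   0.07] turn -0.07
```

15 rows of 3.14.

Call:
{"name": "move_arm", "arguments": {"targets": "-1 3.1 0 0 0 0 0;-1 3.1 0 0 0 0 0;-1 3.1 0 0 0 0 0;-1 3.1 0 0 0 0 0;-1 3.1 0 0 0 0 0"}}

```text
clock: 11.38
eef_pos: [538.5, -237.2, 118.5]
tool_rot: [-3.14, -0.0, 1.282]
force: [0.2, 0.8, -3.9]
width: 27.2
gripper_force: 60.0
```

Call:
{"name": "move_arm", "arguments": {"targets": "-1 3.1 0 0 0 0 0;-1 3.1 0.1 0 0 0 0;-1 3.1 0.1 0 0 0 0;-1 3.1 0.1 0 0 0 0;-1 3.1 0.1 0 0 0 0"}}

```text
clock: 11.8
eef_pos: [586.4, -89.9, 118.5]
tool_rot: [-3.14, 0.0, 1.282]
force: [0.6, -1.2, -4.1]
width: 27.4
gripper_force: 60.0
```

Call:
{"name": "move_arm", "arguments": {"targets": "-1 3.1 0 0 0 0 0;-1 3.1 0 0 0 0 0;-1 3.1 0 0 0 0 0;-1 3 0 0 0 0 0;-1 2.9 0 0 0 0 0"}}

```text
clock: 12.22
eef_pos: [629.6, 56.1, 118.3]
tool_rot: [-3.14, 0.0, 1.283]
force: [0.6, -0.9, -4.0]
width: 27.4
gripper_force: 60.0
```

Call:
{"name": "move_arm", "arguments": {"targets": "-1 0 0 0 0 0 0;-1 0 0 0 0 0 0;-1 0 0 0 0 0 0;-1 0 0 0 0 0 0"}}

```text
clock: 12.55
eef_pos: [629.5, 52.3, 118.7]
tool_rot: [-3.141, 0.002, 1.28]
force: [0.6, 0.6, -4.8]
width: 27.0
gripper_force: 60.0
```

```bash
python3 -c "
from h import *
rel(633.3,62,100,73.5)"
```

```text
t 12.6 pos [629.5  52.3 118.7] yaw 73.35 tilt [-0.04  0.09] F [ 0.6  0.6 -4.8] w 27.0 g 60.0 j7 -0.11
shift cm [1.04 0.09 1.86] turn -0.15
```

Call:
{"name": "move_arm", "arguments": {"targets": "-1 0.4 0 0 0 0 0;-1 0.3 0 0.5 0 0 0;-1 0.2 0 0.5 0 0 0;-1 0.1 0.05 0.5 0 0 0;-1 0 0 0 0 0 0"}}

```text
clock: 12.97
eef_pos: [632.6, 64.0, 102.3]
tool_rot: [-3.139, 0.001, 1.283]
force: [0.2, 0.2, -4.8]
width: 27.9
gripper_force: 43.1
```

Call:
{"name": "move_arm", "arguments": {"targets": "-1 0 0 0 0 0 0;-1 0 0 0 0 0 0;-1 0 0 0 0 0 0;-1 0 0 0 0 0 0;-1 0 0 0 0 0 0"}}

```text
clock: 13.38
eef_pos: [633.7, 63.5, 104.1]
tool_rot: [3.141, -0.0, 1.282]
force: [-0.2, 0.9, -3.3]
width: 26.8
gripper_force: 60.3
```

```bash
python3 -c "
from h import *
rel(633.3,62,100,73.5)"
```

```text
t 13.4 pos [633.7  63.5 104.1] yaw 73.46 tilt [-0.02 -0.01] F [-0.2  0.9 -3.3] w 26.8 g 60.3 j7 -0.12
shift cm [-0.15  0.    0.41] turn -0.04
```

```bash
python3 - <<'E'
from h import *
rel(633.3,62,100,73.5)
d=cam('scene');q=w2pix(d,[[633,63,80]])[0];u,v=q.astype(int)
im=d["color"][v-50:v+50,u-60:u+60]; im=cv2.resize(im,None,fx=6,fy=6,interpolation=cv2.INTER_CUBIC)
# overlay expected rim outer circle (top z = underside+12)
a=np.radians(np.arange(0,360,2)); 
from cell import read_state
p=read_state()['eef_pos']; un=p[2]-19.3
for z,r,col in((un+12,53,(0,255,0)),(un+12,37,(0,255,255)),(40,85,(255,0,255))):
    c=(633.9,64.2) if z>41 else (633.4,62.9)
    Q=w2pix(d,np.c_[c[0]+r*np.cos(a),c[1]+r*np.sin(a),np.full(a.size,z)]); Q=((Q-[u-60,v-50]+.5)*6).astype(int)
    cv2.polylines(im,[Q.reshape(-1,1,2)],True,col,1)
cv2.imwrite("pics/s4.png",im[:,:,::-1])
E
```

```text
t 13.4 pos [633.7  63.5 104.1] yaw 73.46 tilt [-0.02 -0.01] F [-0.2  0.9 -3.3] w 26.8 g 60.3 j7 -0.12
shift cm [-0.15  0.    0.41] turn -0.04
```

View pics/s4.png

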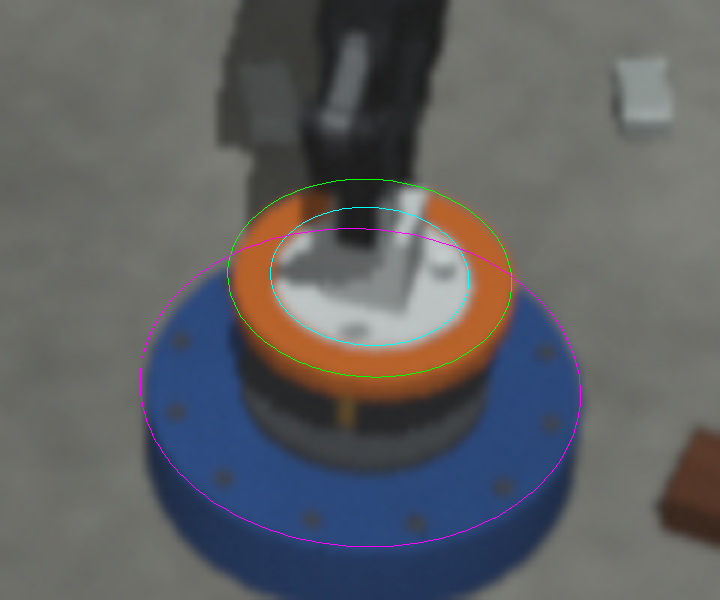

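Call:
{"name": "move_arm", "arguments": {"targets": "-1 -0.1 0 0.4 0 0 0;-1 0 0 0.4 0 0 0;-1 0 0 0.3 0 0 0;-1 0 0 0.2 0 0 0;-1 0 0 0 0 0 0"}}

```text
clock: 13.85
eef_pos: [632.7, 62.6, 90.1]
tool_rot: [-3.14, 0.0, 1.282]
force: [0.5, -0.2, -3.3]
width: 27.4
gripper_force: 60.3
```

Call:
{"name": "move_arm", "arguments": {"targets": "-1 0 0 0.2 0 0 0;-1 0 0 0.2 0 0 0;-1 0 0 0.2 0 0 0;-1 0 0 0 0 0 0;-1 0 0 0 0 0 0"}}

```text
clock: 14.27
eef_pos: [633.3, 62.6, 84.8]
tool_rot: [-3.141, 0.0, 1.282]
force: [0.6, -0.1, -3.5]
width: 26.8
gripper_force: 60.3
```

```bash
python3 -c "
from h import *
rel(633.3,62.3,65.3,73.5);print(read_state()['torque'])"
```

```text
t 14.3 pos [633.3  62.6  84.8] yaw 73.46 tilt [-0.01  0.  ] F [ 0.6 -0.1 -3.5] w 26.8 g 60.3 j7 -0.11
shift cm [-0.03  0.01  1.95] turn -0.04
[-0.05621239 -0.00173249  0.00661468]
```

Call:
{"name": "move_arm", "arguments": {"targets": "-1 0 0 0.3 0 0 0;-1 0 0 0.3 0 0 0;-1 0 0 0.2 0 0 0;-1 0 0 0.2 0 0 0;-1 0 0 0 0 0 0"}}

```text
clock: 14.68
eef_pos: [633.2, 62.6, 74.4]
tool_rot: [-3.141, 0.0, 1.282]
force: [0.9, -0.4, -4.0]
width: 26.9
gripper_force: 60.3
```

```bash
python3 -c "
from h import *
rel(633.3,62.3,65.3,73.5);print(read_state()['torque'])"
```

```text
t 14.7 pos [633.2  62.6  74.4] yaw 73.46 tilt [-0.02  0.01] F [ 0.9 -0.4 -4. ] w 26.9 g 60.3 j7 -0.10
shift cm [-0.02  0.02  0.91] turn -0.04
[-0.04829702 -0.10349651  0.02433037]
```

Past the stud tops without contact. Going down to seat.

Call:
{"name": "move_arm", "arguments": {"targets": "-1 0 0 0.2 0 0 0;-1 0 0 0.2 0 0 0;-1 0 0 0.2 0 0 0;-1 0 0 0.15 0 0 0;-1 0 0 0.1 0 0 0"}}

```text
clock: 15.1
eef_pos: [633.3, 62.6, 66.2]
tool_rot: [-3.142, 0.0, 1.282]
force: [1.0, 0.4, -3.8]
width: 27.1
gripper_force: 60.3
```

Call:
{"name": "move_arm", "arguments": {"targets": "-1 0 0 0.1 0 0 0;-1 0 0 0 0 0 0;-1 0 0 0 0 0 0"}}

```text
clock: 15.35
eef_pos: [633.2, 62.6, 65.5]
tool_rot: [-3.142, -0.0, 1.282]
force: [0.7, 0.3, -2.6]
width: 27.4
gripper_force: 60.4
```

Call:
{"name": "move_arm", "arguments": {"targets": "-1 0 0 0.1 0 0 0;-1 0 0 0.1 0 0 0;-1 0 0 0 0 0 0;-1 0 0 0 0 0 0"}}

```text
clock: 15.68
eef_pos: [633.2, 62.6, 65.2]
tool_rot: [3.142, -0.001, 1.282]
force: [-3.5, 0.7, 10.5]
width: 27.0
gripper_force: 62.1
```

Call:
{"name": "move_arm", "arguments": {"targets": "1 0 0 0 0 0 0;1 0 0 0 0 0 0;1 0 0 0 0 0 0;1 0 0 0 0 0 0;1 0 0 0 0 0 0"}}

```text
clock: 16.1
eef_pos: [633.4, 62.6, 63.3]
tool_rot: [3.142, 0.0, 1.282]
force: [-0.1, 0.3, 0.7]
width: 84.9
gripper_force: 0.0
```

Call:
{"name": "move_arm", "arguments": {"targets": "1 0 0 -1 0 0 0;1 0 0 -2 0 0 0;1 0 0 -2.5 0 0 0;1 0 0 -2.5 0 0 0;1 0 0 -1 0 0 0"}}

```text
clock: 16.52
eef_pos: [635.5, 62.3, 157.5]
tool_rot: [3.136, -0.002, 1.282]
force: [0.3, 0.3, 0.5]
width: 85.1
gripper_force: 0.0
```

Call:
{"name": "move_arm", "arguments": {"targets": "1 0 0 0 0 0 -7.1;1 0 0 0 0 0 -7.1;1 0 0 0 0 0 -7.1;1 0 0 0 0 0 -7.1;1 0 0 0 0 0 -7.1"}}

```text
clock: 16.93
eef_pos: [633.2, 62.5, 153.5]
tool_rot: [-3.141, 0.0, 1.908]
force: [0.4, -0.3, 0.6]
width: 85.6
gripper_force: 0.0
```

Call:
{"name": "move_arm", "arguments": {"targets": "1 0 0 0 0 0 -7.1;1 0 0 0 0 0 -7.1;1 0 0 0 0 0 -7.1;1 0 0 0 0 0 -7.1;1 0 0 0 0 0 -7.1"}}

```text
clock: 17.35
eef_pos: [633.2, 62.4, 153.4]
tool_rot: [-3.141, -0.0, 2.527]
force: [0.3, -0.3, -0.5]
width: 85.8
gripper_force: 0.0
```

Call:
{"name": "move_arm", "arguments": {"targets": "1 0 0 0 0 0 -7.1;1 0 0 0 0 0 -7.1;1 0 0 0 0 0 -7.1;1 0 0 0 0 0 -7.1;1 0 0 0 0 0 -7.1"}}

```text
clock: 17.77
eef_pos: [633.2, 62.3, 153.4]
tool_rot: [-3.141, -0.0, -3.136]
force: [-0.3, -0.0, -0.3]
width: 85.5
gripper_force: 0.0
```

```bash
cat >> h.py <<'E'
def blanks(d,roi=(120,230,340,360)):
    im=d["color"].astype(int); u0,v0,u1,v1=roi; s=im[v0:v1,u0:u1]
    sat=s.max(2)-s.min(2); m=((s.mean(2)>150)&(sat<40)).astype(np.uint8)
    n,l,st,c=cv2.connectedComponentsWithStats(m)
    for i in range(1,n):
        if 60<st[i,4]<260:
            ys,xs=np.where(l==i); P=pix2w(d,np.c_[xs+u0,ys+v0],14)[:,:2]; ev,E=np.linalg.eigh(np.cov(P.T)); a=E[:,1]
            print("blank?",(c[i]+[u0,v0]).round(1),P.mean(0).round(1),np.degrees(np.arctan2(a[1],a[0])).round(1),np.sqrt(12*ev).round(1),st[i,4])
E
python3 -c "
from h import *
rel(425.2,193.6,100,181)
for n in ('top','scene'):
    d=cam(n);np.save(n+'3.npy',d,allow_pickle=True)
    blanks(d,(120,230,340,360) if n=='top' else (300,180,520,280))
d=np.load('top3.npy',allow_pickle=True).item();save(d,'t3.png')"
```

```text
t 17.8 pos [633.2  62.3 153.4] yaw -179.70 tilt [-0.02 -0.01] F [-0.3 -0.  -0.3] w 85.5 g 0.0 j7 1.34
shift cm [20.73 13.24  5.34] turn -0.7
blank? [244.7 313.5] [425.1 193.4] 178.1 [18.4 37.2] 127
blank? [509.2 259.9] [528.9 479.9] 166.7 [31.5 48.6] 160
blank? [343.  269.2] [569.2  56.9] 140.1 [33.7 82. ] 194
blank? [358.7 274.7] [587.7  94.4] 178.5 [21.3 37.6] 80
```

View pics/t3.png

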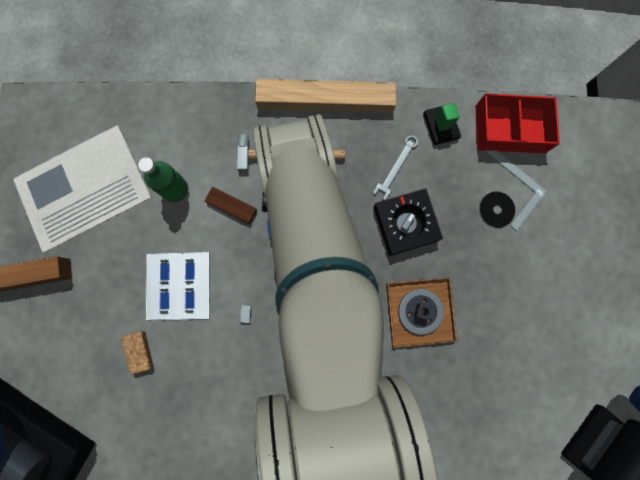

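Call:
{"name": "move_arm", "arguments": {"targets": "1 2.6 1.64 0 0 0 0;1 2.6 1.64 0 0 0 0;1 2.6 1.64 0 0 0 0;1 2.6 1.64 0 0 0 0;1 2.6 1.64 0 0 0 0"}}

```text
clock: 18.28
eef_pos: [502.1, 145.1, 153.5]
tool_rot: [3.142, 0.0, 3.136]
force: [0.3, 0.7, -0.1]
width: 85.7
gripper_force: 0.0
```

Call:
{"name": "move_arm", "arguments": {"targets": "1 2.6 1.64 1 0 0 0;1 2.6 1.64 1 0 0 0;1 2.55 1.7 1 0 0 1.3;1 0 0 2 0 0 0;1 0 0 2 0 0 0"}}

```text
clock: 18.7
eef_pos: [424.9, 196.2, 83.7]
tool_rot: [3.14, 0.001, 3.118]
force: [0.2, 0.1, -0.4]
width: 85.3
gripper_force: 0.0
```

Call:
{"name": "move_arm", "arguments": {"targets": "1 0 0 1 0 0 0;1 0 0 0 0 0 0;1 0 0 0 0 0 0;1 0 0 0 0 0 0"}}

```text
clock: 19.03
eef_pos: [426.5, 194.7, 74.0]
tool_rot: [3.141, 0.001, 3.116]
force: [0.4, 0.0, 0.3]
width: 85.1
gripper_force: 0.0
```

```bash
python3 -c "
from h import *
rel(425.2,193.5,4,179)"
```

```text
t 19.0 pos [426.5 194.7  74. ] yaw 178.56 tilt [-0.02  0.06] F [0.4 0.  0.3] w 85.1 g 0.0 j7 0.94
shift cm [ 0.13 -0.12  7.  ] turn -0.44
```

Call:
{"name": "move_arm", "arguments": {"targets": "1 0.1 -0.1 2 0 0 0;1 0 0 2 0 0 0;1 0 0 1.5 0 0 0;1 0 0 1 0 0 0;1 0 0 0.4 0 0 0"}}

```text
clock: 19.45
eef_pos: [424.9, 193.4, 3.9]
tool_rot: [-3.141, -0.0, 3.117]
force: [0.9, -0.5, -0.5]
width: 85.4
gripper_force: 0.0
```

Call:
{"name": "move_arm", "arguments": {"targets": "1 0 0 0 0 0 0;1 0 0 0 0 0 0;1 0 0 0 0 0 0;1 0 0 0 0 0 0"}}

```text
clock: 19.78
eef_pos: [425.5, 193.8, 5.2]
tool_rot: [3.141, 0.001, 3.118]
force: [0.7, 0.2, 0.0]
width: 85.4
gripper_force: 0.0
```

```bash
python3 -c "
from h import *
rel(425.2,193.5,4,179)"
```

```text
t 19.8 pos [425.5 193.8   5.2] yaw 178.64 tilt [-0.05  0.08] F [0.7 0.2 0. ] w 85.4 g 0.0 j7 0.90
shift cm [ 0.03 -0.03  0.12] turn -0.36
```

Call:
{"name": "move_arm", "arguments": {"targets": "-1 0 0 0.1 0 0 0;-1 0 0 0 0 0 0;-1 0 0 0 0 0 0;-1 0 0 0 0 0 0;-1 0 0 0 0 0 0"}}

```text
clock: 20.2
eef_pos: [424.9, 193.6, 3.5]
tool_rot: [3.142, 0.0, 3.118]
force: [0.7, 0.2, -0.2]
width: 25.5
gripper_force: 0.0
```

Call:
{"name": "move_arm", "arguments": {"targets": "-1 0 0 0 0 0 0;-1 0 0 0 0 0 0;-1 0 0 0 0 0 0;-1 0 0 0 0 0 0"}}

```text
clock: 20.53
eef_pos: [424.8, 193.6, 3.4]
tool_rot: [3.142, -0.0, 3.118]
force: [-0.5, 0.7, -0.8]
width: 0.2
gripper_force: 0.0
```

Call:
{"name": "move_arm", "arguments": {"targets": "-1 0 0 -0.5 0 0 0;-1 0 0 -1 0 0 0;-1 0 0 -1.5 0 0 0;-1 0 0 -1.5 0 0 0;-1 0 0 -1 0 0 0"}}

```text
clock: 20.95
eef_pos: [425.3, 193.8, 60.3]
tool_rot: [3.141, 0.001, 3.118]
force: [0.1, -0.4, -0.0]
width: 0.0
gripper_force: 0.0
```

```bash
python3 -c "
from h import *
rel(453.7,326.1,40,183.4)"
```

```text
t 20.9 pos [425.3 193.8  60.3] yaw 178.66 tilt [-0.05  0.08] F [ 0.1 -0.4 -0. ] w 0.0 g 0.0 j7 0.90
shift cm [-2.53 13.29  2.05] turn -4.74
```

```bash
python3 -c "
from h import *
d=cam('scene');np.save('scene4.npy',d,allow_pickle=True)
save(d,'s5.png',(300,150,540,290),3.3)
d=cam('top');np.save('top4.npy',d,allow_pickle=True);blanks(d)
"
```

```text
blank? [209.3 304. ] [444.6 276.6] -144.2 [10.6 51.3] 94
blank? [316.4 312.3] [431.9  28. ] -169.9 [20.6 38.6] 149
```

View pics/s5.png

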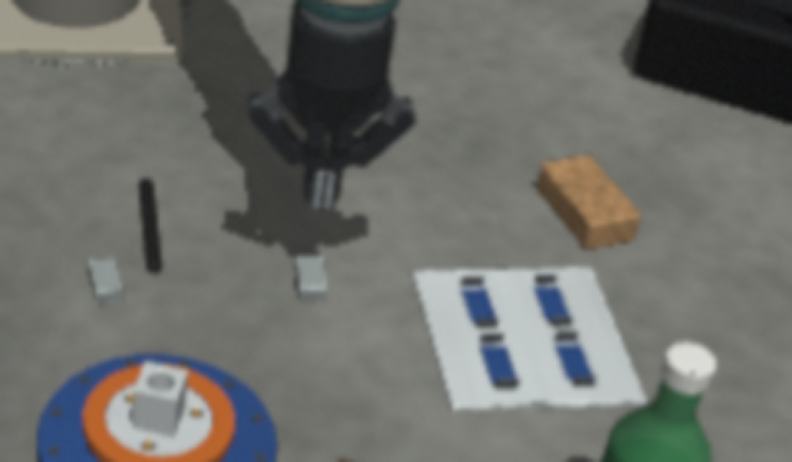

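```bash
python3 -c "
from h import *
for f in ('scene0','scene4'):
    d=np.load(f+'.npy',allow_pickle=True).item(); print(f);blanks(d,(310,215,420,250))
d=np.load('scene4.npy',allow_pickle=True).item();print(w2pix(d,[[425,194,14],[425,194,0],[425,194,60]]))
d=np.load('top4.npy',allow_pickle=True).item();print(w2pix(d,[[425,194,14],[432,28,14],[425,194,60]]))
d=np.load('top3.npy',allow_pickle=True).item();print(w2pix(d,[[425,194,14],[432,28,14]]))
d=np.load('top4.npy',allow_pickle=True).item();save(d,'t4.png',(120,210,360,360),3.3)
"
```

```text
scene0
scene4
[[393.54655294 231.53352502]
 [393.01943659 235.5074545 ]
 [395.3232076  218.08415925]]
[[244.45621704 313.50642293]
 [316.40262137 312.28738265]
 [241.20154665 313.85765466]]
[[244.45621704 313.50642293]
 [316.40262137 312.28738265]]
```

View pics/t4.png

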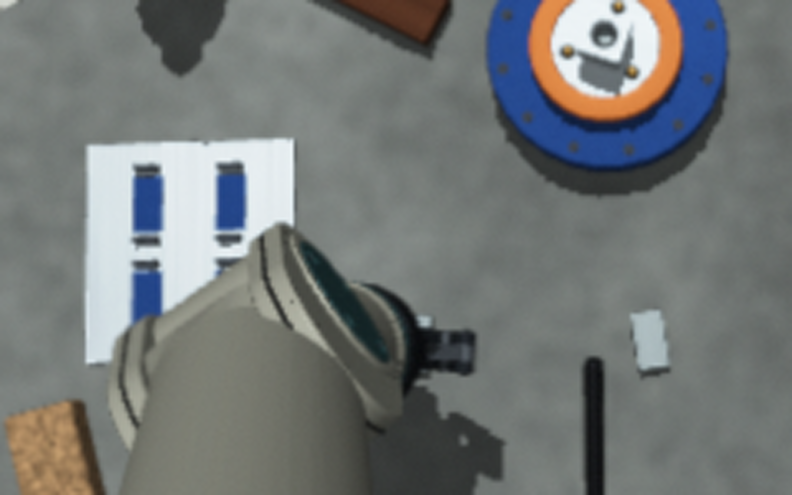

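```bash
python3 -c "
from h import *
for f in ('scene0','scene4'):
    d=np.load(f+'.npy',allow_pickle=True).item(); im=d['color'].astype(int)
    s=im[215:260,370:420].mean(2); np.set_printoptions(linewidth=250)
    m=(s>140); ys,xs=np.where(m); print(f,m.sum(),xs.mean()+370,ys.mean()+215,(xs.min()+370,xs.max()+370,ys.min()+215,ys.max()+215))
    print(s[6:30:2,12:36:2].astype(int))
d=np.load('top4.npy',allow_pickle=True).item();print(pix2w(d,[[249.4,307.6]],14))
"
```

```text
scene0 62 394.5 232.91935483870967 (np.int64(391), np.int64(398), np.int64(228), np.int64(237))
[[112 116 116 116 116 117 115 113 116 118 119 119]
 [110 115 115 115 112 112 114 114 115 117 117 117]
 [111 112 111 111 111 109 113 115 116 118 117 117]
 [112 112 111 111 118 117 124 129 121 118 117 115]
 [112 111 111 108 135 144 146 145 121 118 119 118]
 [112 110 111 104 117 144 145 144 123 118 121 122]
 [110 110 112 108 106 144 145 145 138 120 120 118]
 [111 112 114 104  98 146 148 149 147 122 120 118]
 [113 114 116 107 101 148 157 156 146 123 123 122]
 [111 112 114 112  93 106 108 110 114 122 122 124]
 [111 111 112 113 108 105 107 114 116 122 122 122]
 [110 109 110 113 114 115 116 121 124 124 123 122]]
scene4 61 394.54098360655735 233.01639344262296 (np.int64(391), np.int64(398), np.int64(228), np.int64(237))
[[ 60  61  61  62  60  61  61  61  61  63  63  63]
 [ 69  79  62  61  59  61  60  70  69  66  74  88]
 [107 110  83  60  59  58  61  96 111 112 113 118]
 [112 112 105  79  96  98 100 113 122 118 118 117]
 [114 113 112 106 136 145 147 147 122 120 119 118]
 [112 111 112 105 118 145 147 146 124 120 122 122]
 [112 111 114 109 106 145 146 147 139 121 121 119]
 [113 113 116 105  98 148 150 150 148 123 121 118]
 [114 115 117 109 102 150 159 158 148 124 124 123]
 [112 113 114 113  94 107 108 110 115 123 123 124]
 [112 112 113 113 109 105 108 115 117 123 123 125]
 [112 110 111 113 115 115 118 122 124 124 124 123]]
[[438.85737911 183.10635121  14.        ]]
```

Call:
{"name": "move_arm", "arguments": {"targets": "-0.1 0 0 0 0 0 0;-0.1 0 0 0 0 0 0;-0.1 0 0 0 0 0 0;-0.1 0 0 0 0 0 0;-0.1 0 0 0 0 0 0"}}

```text
clock: 21.47
eef_pos: [424.5, 193.4, 57.9]
tool_rot: [-3.141, -0.001, 3.118]
force: [0.8, -0.1, 0.4]
width: 38.5
gripper_force: 0.0
```

Call:
{"name": "move_arm", "arguments": {"targets": "-0.1 0 0 2 0 0 0;-0.1 0 0 2 0 0 0;-0.1 0 0 1.2 0 0 0;-0.1 0 0 0.3 0 0 0;-0.1 0 0 0 0 0 0"}}

```text
clock: 21.88
eef_pos: [424.1, 193.2, 2.5]
tool_rot: [-3.14, -0.002, 3.118]
force: [0.9, -0.6, -0.2]
width: 38.5
gripper_force: 0.0
```

Call:
{"name": "move_arm", "arguments": {"targets": "-0.1 0 0 0 0 0 0;-0.1 0 0 0 0 0 0;-0.1 0 0 0 0 0 0"}}

```text
clock: 22.13
eef_pos: [425.4, 193.8, 4.1]
tool_rot: [3.141, 0.001, 3.118]
force: [-0.9, -0.1, 0.5]
width: 38.2
gripper_force: 0.0
```

```bash
python3 -c "
from h import *
rel(425.2,193.5,0,179)
d=cam('scene');np.save('scene5.npy',d,allow_pickle=True)
save(d,'s6.png',(350,190,440,250),8)
"
```

```text
t 22.1 pos [425.4 193.8   4.1] yaw 178.66 tilt [-0.04  0.07] F [-0.9 -0.1  0.5] w 38.2 g 0.0 j7 0.85
shift cm [ 0.02 -0.03  0.41] turn -0.34
```

View pics/s6.png

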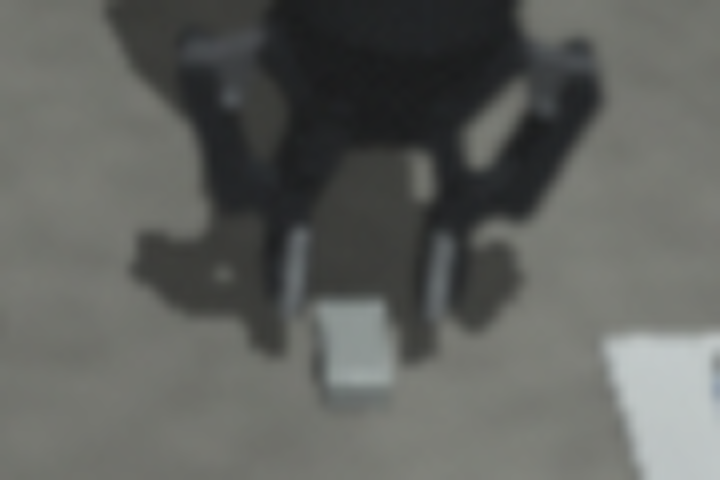

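Call:
{"name": "move_arm", "arguments": {"targets": "-0.1 0 0 0.3 0 0 0;-0.1 0 0 0.3 0 0 0;-0.1 0 0 0.3 0 0 0;-0.1 0 0 0 0 0 0;-0.1 0 0 0 0 0 0"}}

```text
clock: 22.6
eef_pos: [425.0, 193.6, -5.3]
tool_rot: [3.141, 0.0, 3.118]
force: [-0.4, -0.5, 0.7]
width: 38.5
gripper_force: 0.0
```

Call:
{"name": "move_arm", "arguments": {"targets": "-0.1 0 0 0.2 0 0 0;-0.1 0 0 0.1 0 0 0;-0.1 0 0 0 0 0 0;-0.1 0 0 0 0 0 0"}}

```text
clock: 22.93
eef_pos: [424.9, 193.6, -8.4]
tool_rot: [3.142, 0.0, 3.118]
force: [0.5, -0.7, 0.3]
width: 38.5
gripper_force: 0.0
```

```bash
python3 -c "
from h import *
rel(425.2,193.5,0,179)
d=cam('scene')
a=[190,350]; im=d['color'][190:250,350:440]
g=cv2.cvtColor(im,cv2.COLOR_RGB2GRAY); np.set_printoptions(linewidth=250)
print(g[30:56:1,34:60]//10)
"
```

```text
t 22.9 pos [424.9 193.6  -8.4] yaw 178.67 tilt [-0.    0.01] F [ 0.5 -0.7  0.3] w 38.5 g 0.0 j7 0.60
shift cm [-0.03 -0.01 -0.84] turn -0.33
[[ 3  3  3  4  4  5  6  6  6  6  6  6  6  6  6  6  6  5  4  3  3  3  3  3  3  4]
 [ 3  4  4  5  5  5  6  6  6  6  6  6  6  6  6  6  6  5  4  3  4  3  3  3  4  5]
 [ 3  5  7  7  6  5  6  6  6  6  6  6  6  6  6  6  6  5  4  5  6  5  4  3  4  5]
 [ 3  6  9  9  6  5  6  6  6  6  6  6  6  6  6  6  6  5  4  6  8  7  4  3  5  6]
 [ 4  6 10  9  6  5  5  6  5  6  6  6  6  6  6  6  6  5  4  6  9  8  5  4  5  6]
 [ 4  7 10  9  6  5  6  6  5  6  6  6  6  6  6  6  6  5  4  7 10  9  5  4  5  6]
 [ 4  7  9  8  6  6  6  6  6  6  6  7  7  7  6  6  5  5  4  7 10  8  5  4  5  6]
 [ 5  7  9  8  6  7  9  9  9 10 10 10 10 10  7  6  6  4  5  8 10  8  6  5  6  6]
 [ 5  8  9  8  8 10 13 13 13 13 13 13 14 13  9  6  5  4  5  8  9  8  6  5  6  6]
 [ 6  9 10  8  9 10 13 14 14 14 14 14 14 13  9  6  5  4  6  9  9  6  5  5  6  6]
 [ 6  9 10  9  9 10 12 14 14 14 14 14 14 13  9  8  6  5  6  9  9  6  5  5  6  6]
 [ 7 10 10  8  9  9 11 14 14 14 14 14 14 13 11  9  7  5  7 10  9  7 
[... 447 characters left out ...]
15 15 15 15 15 14 12 12 11 12 12 12 12 12 12 12 12]
 [11 11 11 11 11 10  9 11 12 12 12 12 12 12 12 12 12 12 12 12 12 12 12 12 12 12]
 [11 11 11 11 11 10  9 10 10 10 10 11 11 11 11 12 12 12 12 12 12 12 12 12 12 12]
 [11 11 11 11 11 11 10 10 10 10 10 10 11 11 11 12 12 12 12 12 12 12 12 12 12 12]
 [11 11 11 11 11 11 11 10 10 10 10 11 11 11 11 12 12 12 12 12 12 12 12 12 12 12]
 [11 11 11 11 11 11 11 11 11 11 11 11 12 12 12 12 12 12 12 12 12 12 12 12 12 12]
 [11 11 11 11 11 11 11 11 11 11 11 12 12 12 12 12 12 12 12 12 12 12 12 12 12 12]
 [11 11 11 11 11 11 11 11 11 11 12 12 12 12 12 12 12 12 12 12 12 12 12 12 12 12]
 [11 11 11 11 11 11 11 11 11 11 12 12 12 12 12 12 12 12 12 12 12 12 12 12 12 12]]
```

Call:
{"name": "move_arm", "arguments": {"targets": "-0.1 0 0 0.2 0 0 0;-0.1 0 0 0.1 0 0 0;-0.1 0 0 0 0 0 0"}}

```text
clock: 23.23
eef_pos: [424.8, 193.5, -11.7]
tool_rot: [-3.142, -0.0, 3.118]
force: [0.5, 0.3, -0.1]
width: 38.4
gripper_force: 0.0
```

Call:
{"name": "move_arm", "arguments": {"targets": "-1 0 0 0 0 0 0;-1 0 0 0 0 0 0;-1 0 0 0 0 0 0;-1 0 0 0 0 0 0;-1 0 0 0 0 0 0"}}

```text
clock: 23.65
eef_pos: [424.8, 193.5, -11.3]
tool_rot: [-3.142, 0.0, 3.118]
force: [0.3, -0.7, 5.9]
width: 18.6
gripper_force: 58.8
```

```bash
python3 -c "
from h import *
rel(425.2,193.5,0,179)"
```

```text
t 23.6 pos [424.8 193.5 -11.3] yaw 178.67 tilt [-0.    0.01] F [ 0.3 -0.7  5.9] w 18.6 g 58.8 j7 0.54
shift cm [-0.04 -0.   -1.13] turn -0.33
```

Call:
{"name": "move_arm", "arguments": {"targets": "-1 0 0 -0.5 0 0 0;-1 0 0 -1 0 0 0;-1 0 0 -1.5 0 0 0;-1 0 0 -1.5 0 0 0;-1 0 0 -0.8 0 0 -4.7"}}

```text
clock: 24.07
eef_pos: [425.2, 193.8, 42.7]
tool_rot: [3.141, 0.001, -3.082]
force: [-0.1, -0.3, -0.8]
width: 18.7
gripper_force: 58.7
```

```bash
python3 -c "
from h import *
rel(453.7,326.1,40,183.4)"
```

```text
t 24.1 pos [425.2 193.8  42.7] yaw -176.60 tilt [-0.02  0.07] F [-0.1 -0.3 -0.8] w 18.7 g 58.7 j7 0.64
shift cm [-3.63 13.04  0.28] turn 0.0
```

Call:
{"name": "move_arm", "arguments": {"targets": "-1 -0.72 2.6 0 0 0 0;-1 -0.72 2.6 0 0 0 0;-1 -0.72 2.6 0 0 0 0;-1 -0.72 2.6 0 0 0 0;-1 -0.72 2.6 0 0 0 0"}}

```text
clock: 24.48
eef_pos: [453.2, 326.5, 41.6]
tool_rot: [-3.142, -0.0, -3.083]
force: [0.1, 0.2, -0.3]
width: 18.9
gripper_force: 58.8
```

Call:
{"name": "move_arm", "arguments": {"targets": "-1 0 0 1 0 0 0;-1 0 0 1 0 0 0;-1 0 0 1 0 0 0;-1 0 0 0 0 0 0;-1 0 0 0 0 0 0"}}

```text
clock: 24.9
eef_pos: [452.4, 323.3, 10.4]
tool_rot: [-3.139, -0.002, -3.084]
force: [0.3, 0.1, -0.4]
width: 18.7
gripper_force: 58.8
```

Call:
{"name": "move_arm", "arguments": {"targets": "-1 0 0 0 0 0 0;-1 0 0 0 0 0 0;-1 0 0 0 0 0 0"}}

```text
clock: 25.15
eef_pos: [453.5, 325.3, 11.9]
tool_rot: [3.141, 0.001, -3.083]
force: [0.5, -0.6, -0.4]
width: 18.9
gripper_force: 58.8
```

```bash
python3 -c "
from h import *
rel(453.7,326.1,-6,183.4)"
```

```text
t 25.1 pos [453.5 325.3  11.9] yaw -176.66 tilt [-0.02  0.03] F [ 0.5 -0.6 -0.4] w 18.9 g 58.8 j7 0.53
shift cm [-0.03  0.08  1.79] turn -0.06
```

Call:
{"name": "move_arm", "arguments": {"targets": "-1 0 0.07 0.5 0 0 0;-1 0 0 0.5 0 0 0;-1 0 0 0.4 0 0 0;-1 0 0 0.2 0 0 0;-1 0 0 0 0 0 0"}}

```text
clock: 25.57
eef_pos: [452.6, 325.8, -5.4]
tool_rot: [-3.141, -0.001, -3.083]
force: [0.6, 0.1, -0.9]
width: 18.5
gripper_force: 58.8
```

Call:
{"name": "move_arm", "arguments": {"targets": "-1 0 0 0.1 0 0 0;-1 0 0 0 0 0 0;-1 0 0 0 0 0 0"}}

```text
clock: 25.82
eef_pos: [453.2, 326.2, -5.6]
tool_rot: [3.142, 0.0, -3.083]
force: [-0.1, 0.0, -0.8]
width: 18.6
gripper_force: 58.8
```

```bash
python3 -c "
from h import *
rel(453.7,326.1,-6,183.4)"
```

```text
t 25.8 pos [453.2 326.2  -5.6] yaw -176.64 tilt [-0.  0.] F [-0.1  0.  -0.8] w 18.6 g 58.8 j7 0.52
shift cm [-0.05 -0.01  0.04] turn -0.04
```

Call:
{"name": "move_arm", "arguments": {"targets": "-1 -0.04 0 0.1 0 0 0;-1 0 0 0 0 0 0;-1 0 0 0.05 0 0 0;-1 0 0 0 0 0 0"}}

```text
clock: 26.15
eef_pos: [453.6, 326.3, -6.2]
tool_rot: [3.141, 0.001, -3.083]
force: [-1.4, 0.2, 7.4]
width: 18.5
gripper_force: 60.3
```

Call:
{"name": "move_arm", "arguments": {"targets": "0 0 0 0 0 0 0;0 0 0 0 0 0 0;0 0 0 0 0 0 0;0 0 0 0 0 0 0"}}

```text
clock: 26.48
eef_pos: [453.6, 326.1, -7.2]
tool_rot: [-3.142, -0.0, -3.083]
force: [-0.9, -0.7, 0.5]
width: 42.1
gripper_force: 0.0
```

Call:
{"name": "move_arm", "arguments": {"targets": "0 0 0 -1 0 0 0;0 0 0 -2 0 0 0;0 0 0 -3 0 0 0;0 0 0 -3 0 0 0;0 0 0 -2 0 0 0"}}

```text
clock: 26.9
eef_pos: [454.1, 326.9, 106.0]
tool_rot: [3.14, 0.002, -3.083]
force: [-0.1, -0.1, -0.9]
width: 42.4
gripper_force: 0.0
```

```bash
python3 -c "
from h import *
rel(432,28,60,190)"
```

```text
t 26.9 pos [454.1 326.9 106. ] yaw -176.63 tilt [-0.1   0.12] F [-0.1 -0.1 -0.9] w 42.4 g 0.0 j7 0.60
shift cm [  3.98 -29.72   4.53] turn -6.63
```

```bash
python3 -c "
from h import *
d=np.load('top4.npy',allow_pickle=True).item()
g=d['color'].astype(int).mean(2); s=g[300:345,288:315]; ys,xs=np.where(s<50)
P=pix2w(d,np.c_[xs+288,ys+300],7)[:,:2]; print('marker x max',P[:,0].max(), 'y range', P[:,1].min(),P[:,1].max()); t=P[P[:,0]>P[:,0].max()-20]; print(t[:,1].min(),t[:,1].max())
d=cam('top');np.save('top5.npy',d,allow_pickle=True);blanks(d,(270,280,340,350))
"
```

```text
marker x max 415.58666318621096 y range 59.43289956292715 72.4741178637565
60.504350807873394 72.4741178637565
blank? [316.4 312.3] [432.  28.] -169.2 [20.5 38.3] 148
```

Call:
{"name": "move_arm", "arguments": {"targets": "-0.35 0.44 -3.3 0 0 0 0;-0.35 0.44 -3.3 0 0 0 0;-0.35 0.44 -3.3 0 0 0 0;-0.35 0.44 -3.3 0 0 0 0;-0.35 0.44 -3.3 0 0 0 0"}}

```text
clock: 27.37
eef_pos: [440.9, 158.7, 103.4]
tool_rot: [-3.142, 0.001, -3.082]
force: [1.4, 0.5, -0.6]
width: 27.9
gripper_force: 0.0
```

Call:
{"name": "move_arm", "arguments": {"targets": "-0.35 0.4 -3.3 0 0 0 0;-0.35 0.4 -3.3 0 0 0 0;-0.35 0.2 -3.3 0 0 0 0;-0.35 0 -3.3 0 0 0 0;-0.35 0 0 0 0 0 -6.6"}}

```text
clock: 27.78
eef_pos: [438.1, 20.1, 102.9]
tool_rot: [-3.136, -0.003, -2.976]
force: [1.0, -0.6, -0.1]
width: 27.9
gripper_force: 0.0
```

Call:
{"name": "move_arm", "arguments": {"targets": "-0.35 0 0 0 0 0 0;-0.35 0 0 0 0 0 0;-0.35 0 0 0 0 0 0;-0.35 0 0 0 0 0 0"}}

```text
clock: 28.12
eef_pos: [439.1, 29.1, 103.1]
tool_rot: [3.141, 0.0, -2.967]
force: [-0.1, -0.0, -0.3]
width: 27.6
gripper_force: 0.0
```

```bash
python3 -c "
from h import *
rel(432+5,28+.9,-11.5,190)"
```

```text
t 28.1 pos [439.1  29.1 103.1] yaw -170.00 tilt [-0.03  0.03] F [-0.1 -0.  -0.3] w 27.6 g 0.0 j7 1.12
shift cm [2.200e-01 1.000e-02 1.146e+01] turn 0.0
```

Call:
{"name": "move_arm", "arguments": {"targets": "-0.35 0.2 0 2.5 0 0 0;-0.35 0 0 2.5 0 0 0;-0.35 0 0 2.5 0 0 0;-0.35 0 0 0 0 0 0;-0.35 0 0 0 0 0 0"}}

```text
clock: 28.53
eef_pos: [436.1, 28.5, 27.4]
tool_rot: [-3.142, -0.003, -2.966]
force: [0.5, 0.4, 0.6]
width: 27.7
gripper_force: 0.0
```

Call:
{"name": "move_arm", "arguments": {"targets": "-0.35 0 0 0 0 0 0;-0.35 0 0 0 0 0 0;-0.35 0 0 0 0 0 0"}}

```text
clock: 28.78
eef_pos: [438.0, 27.7, 29.1]
tool_rot: [3.142, 0.002, -2.968]
force: [-0.1, 0.7, 0.1]
width: 27.9
gripper_force: 0.0
```

```bash
python3 -c "
from h import *
rel(432+5,28+.9,-11.5,190)"
```

```text
t 28.8 pos [438.   27.7  29.1] yaw -170.05 tilt [-0.    0.14] F [-0.1  0.7  0.1] w 27.9 g 0.0 j7 0.99
shift cm [0.09 0.13 4.06] turn -0.05
```

Call:
{"name": "move_arm", "arguments": {"targets": "-0.35 0.05 0.1 0.7 0 0 0;-0.35 0 0 0.7 0 0 0;-0.35 0 0 0.7 0 0 0;-0.35 0 0 0 0 0 0;-0.35 0 0 0 0 0 0"}}

```text
clock: 29.2
eef_pos: [436.2, 28.3, 6.8]
tool_rot: [3.141, -0.0, -2.968]
force: [-0.0, -0.1, -0.3]
width: 27.9
gripper_force: 0.0
```

Call:
{"name": "move_arm", "arguments": {"targets": "-0.35 0 0 0.6 0 0 0;-0.35 0 0 0.6 0 0 0;-0.35 0 0 0.5 0 0 0;-0.35 0 0 0 0 0 0;-0.35 0 0 0 0 0 0"}}

```text
clock: 29.62
eef_pos: [436.4, 28.4, -9.9]
tool_rot: [3.141, 0.0, -2.968]
force: [0.2, -1.0, 0.3]
width: 27.7
gripper_force: 0.0
```

```bash
python3 -c "
from h import *
rel(432+5,28+.9,-11.5,190)"
```

```text
t 29.6 pos [436.4  28.4  -9.9] yaw -170.04 tilt [-0.01  0.  ] F [ 0.2 -1.   0.3] w 27.7 g 0.0 j7 0.70
shift cm [-0.07  0.04  0.16] turn -0.04
```

Call:
{"name": "move_arm", "arguments": {"targets": "-0.35 0 0 0.1 0 0 0;-1 0 0 0 0 0 0;-1 0 0 0 0 0 0;-1 0 0 0 0 0 0;-1 0 0 0 0 0 0"}}

```text
clock: 30.03
eef_pos: [436.7, 28.4, -10.5]
tool_rot: [-3.141, 0.001, -2.968]
force: [-0.5, 0.0, 6.2]
width: 18.2
gripper_force: 58.8
```

Call:
{"name": "move_arm", "arguments": {"targets": "-1 0 0 0 0 0 0;-1 0 0 0 0 0 0"}}

```text
clock: 30.2
eef_pos: [436.6, 28.3, -10.5]
tool_rot: [-3.141, 0.001, -2.968]
force: [-0.4, -0.7, 5.8]
width: 17.9
gripper_force: 58.8
```

```bash
python3 -c "
from h import *
rel(432+5,28+.9,-11.5,190)"
```

```text
t 30.2 pos [436.6  28.3 -10.5] yaw -170.03 tilt [-0.02  0.05] F [-0.4 -0.7  5.8] w 17.9 g 58.8 j7 0.69
shift cm [-0.05  0.05  0.1 ] turn -0.03
```

Call:
{"name": "move_arm", "arguments": {"targets": "-1 0 0 -0.5 0 0 0;-1 0 0 -1 0 0 0;-1 0 0 -1.5 0 0 0;-1 0 0 -2 0 0 0;-1 0 0 -2 0 0 6.6"}}

```text
clock: 30.62
eef_pos: [435.5, 28.3, 59.6]
tool_rot: [3.141, -0.002, -3.083]
force: [0.4, 0.1, -2.1]
width: 18.4
gripper_force: 58.7
```

```bash
python3 -c "
from h import *
a=np.radians(3.4);o=4.4
rel(518.0+o*np.cos(a),390.1+o*np.sin(a),60,183.4)"
```

```text
t 30.6 pos [435.5  28.3  59.6] yaw -176.67 tilt [-0.03 -0.11] F [ 0.4  0.1 -2.1] w 18.4 g 58.7 j7 0.77
shift cm [-10.77  35.64  -0.04] turn -0.07
```

Call:
{"name": "move_arm", "arguments": {"targets": "-1 -1.07 3.55 0 0 0 0;-1 -1.07 3.55 0 0 0 0;-1 -1.07 3.55 0 0 0 0;-1 -1.07 3.55 0 0 0 0;-1 -1.07 3.55 0 0 0 0"}}

```text
clock: 31.03
eef_pos: [479.3, 210.2, 59.4]
tool_rot: [3.142, -0.0, -3.083]
force: [1.8, -0.7, -0.4]
width: 18.2
gripper_force: 58.8
```

Call:
{"name": "move_arm", "arguments": {"targets": "-1 -1.07 3.55 0 0 0 0;-1 -1.07 3.55 0 0 0 0;-1 -1.07 3.55 0 0 0 0;-1 -1.07 3.55 0 0 0 0;-1 -1.07 3.55 0 0 0 0"}}

```text
clock: 31.45
eef_pos: [522.0, 390.5, 59.1]
tool_rot: [-3.141, -0.001, -3.083]
force: [0.8, -0.3, -1.3]
width: 18.1
gripper_force: 58.8
```

Call:
{"name": "move_arm", "arguments": {"targets": "-1 0 0 1 0 0 0;-1 0 0 1 0 0 0;-1 0 0 1 0 0 0;-1 0 0 1 0 0 0;-1 0 0 0 0 0 0"}}

```text
clock: 31.87
eef_pos: [521.2, 385.6, 16.1]
tool_rot: [-3.137, -0.004, -3.084]
force: [0.8, -0.1, -1.3]
width: 18.4
gripper_force: 58.8
```

Call:
{"name": "move_arm", "arguments": {"targets": "-1 0 0 0 0 0 0;-1 0 0 0 0 0 0;-1 0 0 0 0 0 0;-1 0 0 0 0 0 0"}}

```text
clock: 32.2
eef_pos: [522.8, 389.1, 19.6]
tool_rot: [3.141, 0.001, -3.083]
force: [-0.7, 0.5, -1.2]
width: 17.9
gripper_force: 58.9
```

```bash
python3 -c "
from h import *
a=np.radians(3.4);o=4.4
rel(518.0+o*np.cos(a),390.1+o*np.sin(a),-6,183.4)"
```

```text
t 32.2 pos [522.8 389.1  19.6] yaw -176.65 tilt [-0.04  0.05] F [-0.7  0.5 -1.2] w 17.9 g 58.9 j7 0.46
shift cm [0.03 0.12 2.56] turn -0.05
```

Call:
{"name": "move_arm", "arguments": {"targets": "-1 0.02 0.1 0.7 0 0 0;-1 0 0 0.7 0 0 0;-1 0 0 0.6 0 0 0;-1 0 0 0.2 0 0 0;-1 0 0 0 0 0 0"}}

```text
clock: 32.62
eef_pos: [521.4, 389.4, -4.3]
tool_rot: [-3.14, -0.002, -3.083]
force: [0.5, -0.2, -0.3]
width: 17.9
gripper_force: 58.9
```

Call:
{"name": "move_arm", "arguments": {"targets": "-1 0 0 0 0 0 0;-1 0 0 0 0 0 0;-1 0 0 0 0 0 0"}}

```text
clock: 32.87
eef_pos: [522.2, 390.2, -2.8]
tool_rot: [3.141, 0.0, -3.083]
force: [-0.4, 0.4, -0.7]
width: 17.7
gripper_force: 58.9
```

```bash
python3 -c "
from h import *
a=np.radians(3.4);o=4.4
rel(518.0+o*np.cos(a),390.1+o*np.sin(a),-6,183.4)"
```

```text
t 32.9 pos [522.2 390.2  -2.8] yaw -176.64 tilt [-0.02  0.02] F [-0.4  0.4 -0.7] w 17.7 g 58.9 j7 0.44
shift cm [-0.02  0.01  0.32] turn -0.04
```

Call:
{"name": "move_arm", "arguments": {"targets": "-1 0 0 0.2 0 0 0;-1 0 0 0 0 0 0;-1 0 0 0.1 0 0 0;-1 0 0 0 0 0 0;-1 0 0 0 0 0 0"}}

```text
clock: 33.28
eef_pos: [522.2, 390.0, -5.4]
tool_rot: [-3.141, 0.0, -3.083]
force: [-1.2, -1.1, 6.0]
width: 18.1
gripper_force: 60.6
```

Call:
{"name": "move_arm", "arguments": {"targets": "0 0 0 0 0 0 0;0 0 0 0 0 0 0;0 0 0 0 0 0 0;0 0 0 0 0 0 0"}}

```text
clock: 33.62
eef_pos: [522.1, 390.0, -6.3]
tool_rot: [3.141, -0.0, -3.083]
force: [-0.1, -0.4, 0.0]
width: 42.7
gripper_force: 0.0
```

Call:
{"name": "move_arm", "arguments": {"targets": "0 0 0 -1 0 0 0;0 0 0 -2.5 0 0 0;0 0 0 -4 0 0 0;0 0 0 -4 0 0 0;0 0 0 -4 0 0 0"}}

```text
clock: 34.03
eef_pos: [521.6, 389.9, 151.0]
tool_rot: [3.141, -0.001, -3.082]
force: [0.6, 0.2, -0.3]
width: 42.5
gripper_force: 0.0
```

Call:
{"name": "move_arm", "arguments": {"targets": "0 0 0 0 0 0 6.2;0 0 0 0 0 0 6.2;0 0 0 0 0 0 6.2;0 0 0 0 0 0 6.2;0 0 0 0 0 0 6.2"}}

```text
clock: 34.45
eef_pos: [522.1, 390.1, 149.8]
tool_rot: [3.141, 0.0, 2.654]
force: [-0.4, 0.8, -0.2]
width: 42.5
gripper_force: 0.0
```

```bash
python3 -c "
from h import *
rel(647,-180,150,152.6)"
```

```text
t 34.5 pos [522.1 390.1 149.8] yaw 152.07 tilt [-0.05  0.  ] F [-0.4  0.8 -0.2] w 42.5 g 0.0 j7 0.09
shift cm [-37.75 -44.52  -0.05] turn -0.53
```

Call:
{"name": "move_arm", "arguments": {"targets": "0 -2.36 -2.78 0 0 0 0;0 -2.36 -2.78 0 0 0 0;0 -2.36 -2.78 0 0 0 0;0 -2.36 -2.78 0 0 0 0;0 -2.36 -2.78 0 0 0 0"}}

```text
clock: 34.87
eef_pos: [562.3, 210.7, 149.7]
tool_rot: [3.141, 0.0, 2.66]
force: [-0.2, -0.0, -0.4]
width: 42.5
gripper_force: 0.0
```

Call:
{"name": "move_arm", "arguments": {"targets": "-0.5 -2.36 -2.78 0 0 0 0;-0.5 -2.36 -2.78 0 0 0 0;-0.5 -2.36 -2.78 0 0 0 0;-0.5 -2.36 -2.78 0 0 0 0;-0.5 0 0 0 0 0 0"}}

```text
clock: 35.28
eef_pos: [596.0, 58.5, 148.9]
tool_rot: [-3.136, 0.004, 2.647]
force: [0.4, -1.1, -1.1]
width: 21.6
gripper_force: 0.0
```

```bash
python3 - <<'E'
from h import *
rel(647,-180,150,152.6)
d=cam("top"); np.save("top6.npy",d,allow_pickle=True)
s=rect(d,19,410,560,285,430,4)[:600,:,::-1]; s=cv2.resize(s[:600,:580],(400,414))
k=rect(d,46,600,700,-230,-130,4)[:400,:400,::-1]
blanks(d,(140,240,220,330))
m=np.zeros((414,800,3),np.uint8); m[:,:400]=s; m[:400,400:]=k
cv2.imwrite("pics/m3.png",m)
E
```

```text
t 35.3 pos [596.   58.5 148.9] yaw 151.68 tilt [-0.35  0.23] F [ 0.4 -1.1 -1.1] w 21.6 g 0.0 j7 0.58
shift cm [-15.8  -18.58   0.07] turn -0.92
```

View pics/m3.png

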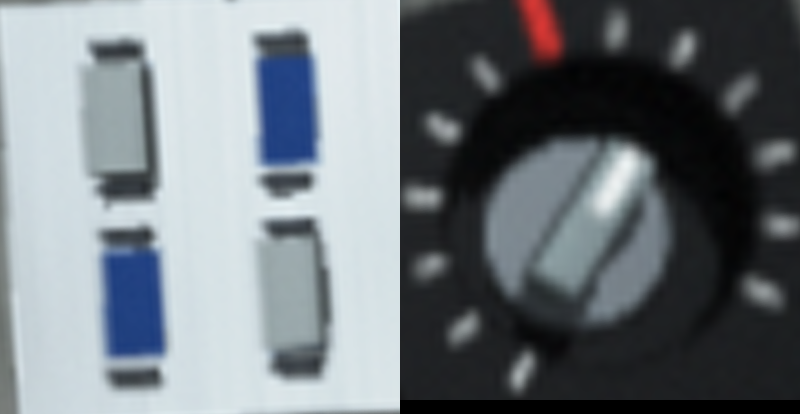

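```bash
python3 - <<'E'
from h import *
d=np.load("top6.npy",allow_pickle=True).item()
s=rect(d,19,410,560,285,430,4).astype(int); g=s.mean(2); sat=s.max(2)-s.min(2)
m=((g>110)&(g<195)&(sat<35)).astype(np.uint8); m=cv2.morphologyEx(m,cv2.MORPH_OPEN,np.ones((13,13)))
n,l,st,c=cv2.connectedComponentsWithStats(m)
for i in range(1,n):
    if 5000<st[i,4]<25000:
        ys,xs=np.where(l==i); P=np.c_[560-ys/4,430-xs/4].astype(np.float32); r=cv2.minAreaRect(P); print(P.mean(0),np.round(r[0],1),np.round(r[1],1),round(r[2],1))
d0=np.load("top0.npy",allow_pickle=True).item()
# places: outline fit at z5 on original
s=rect(d0,5,410,560,285,430,4); h=cv2.cvtColor(s,cv2.COLOR_RGB2HSV)
m=((h[...,0]>95)&(h[...,0]<130)&(h[...,1]>110)).astype(np.uint8)
n,l,st,c=cv2.connectedComponentsWithStats(m)
for i in range(1,n):
    if st[i,4]>3000:
        ys,xs=np.where(l==i); P=np.c_[560-ys/4,430-xs/4].astype(np.float32); r=cv2.minAreaRect(P); print("place",P.mean(0),np.round(r[0],1),np.round(r[1],1),round(r[2],1))
# same with scene cam
dd=cam("scene")
for z,nm in((19,"blank"),):
    s=rect(dd,19,410,560,285,430,4).astype(int); g=s.mean(2); sat=s.max(2)-s.min(2)
    m=((g>110)&(g<195)&(sat<35)).astype(np.uint8); m=cv2.morphologyEx(m,cv2.MORPH_OPEN,np.ones((13,13)))
    n,l,st,c=cv2.connectedComponentsWithStats(m)
    for i in range(1,n):
        if 3000<st[i,4]<40000: print("scene",560-c[i][1]/4,430-c[i][0]/4,st[i])
s=rect(np.load("scene0.npy",allow_pickle=True).item(),5,410,560,285,430,4); h=cv2.cvtColor(s,cv2.COLOR_RGB2HSV)
m=((h[...,0]>95)&(h[...,0]<130)&(h[...,1]>110)).astype(np.uint8)
n,l,st,c=cv2.connectedComponentsWithStats(m)
for i in range(1,n):
    if st[i,4]>3000: print("scene place",560-c[i][1]/4,430-c[i][0]/4)
# knob angle: bar white pointer + bar
E
```

```text
[517.60144 389.3863 ] [517.  388.6] [44.3 24.8] 0.8
[457.6896  427.52258] [469.  426.2] [117.5   7.5] -0.0
[453.91354 325.57953] [453.3 325.4] [43.9 22. ] 3.4
place [521.44183 329.82578] [521.4 329.8] [39.8 19.7] 2.4
place [518.2135 390.182 ] [518.1 390.1] [39.4 20.2] 3.0
place [453.4289 326.3204] [453.6 326.6] [38.7 19.7] 3.2
place [450.19968 386.2894 ] [450.6 386.4] [38.7 20.1] 3.5
scene place 521.2390891840607 331.4638073445697
scene place 518.8900736153307 391.4906812339332
scene place 453.86759425493716 327.8529323758229
scene place 449.8571304246925 387.5990949176143
```

Call:
{"name": "move_arm", "arguments": {"targets": "-0.5 -2.6 -3.1 0 0 0 0.3;-0.5 -2.6 -3.1 0 0 0 0.3;-0.5 -2.6 -3.1 0 0 0 0;-0.5 -2.6 -3.1 0 0 0 0;-0.5 -2.6 -3.1 0 0 0 0"}}

```text
clock: 35.8
eef_pos: [636.7, -127.2, 149.7]
tool_rot: [3.14, 0.0, 2.652]
force: [1.3, 0.5, 0.2]
width: 21.6
gripper_force: 0.0
```

Call:
{"name": "move_arm", "arguments": {"targets": "-0.5 -2 -2.4 0 0 0 0;-0.5 0 0 1 0 0 0;-0.5 0 0 2 0 0 0;-0.5 0 0 2 0 0 0;-0.5 0 0 1 0 0 0"}}

```text
clock: 36.22
eef_pos: [641.4, -155.9, 87.1]
tool_rot: [3.141, -0.003, 2.651]
force: [-0.6, 0.6, -0.6]
width: 21.2
gripper_force: 0.0
```

Call:
{"name": "move_arm", "arguments": {"targets": "-0.5 0 0 0 0 0 0;-0.5 0 0 0 0 0 0;-0.5 0 0 0 0 0 0;-0.5 0 0 0 0 0 0;-0.5 0 0 0 0 0 0"}}

```text
clock: 36.63
eef_pos: [643.1, -158.6, 90.1]
tool_rot: [3.141, 0.002, 2.649]
force: [-0.2, 0.1, -0.3]
width: 21.5
gripper_force: 0.0
```

```bash
python3 -c "
from h import *
rel(647.2,-180,6,151.5)"
```

```text
t 36.6 pos [ 643.1 -158.6   90.1] yaw 151.77 tilt [-0.03  0.11] F [-0.2  0.1 -0.3] w 21.5 g 0.0 j7 0.92
shift cm [-1.36 -1.7   8.41] turn 0.27
```

Call:
{"name": "move_arm", "arguments": {"targets": "-0.5 -0.7 -0.85 0 0 0 0;-0.5 -0.65 -0.85 1 0 0 0;-0.5 0 0 1 0 0 0;-0.5 0 0 0 0 0 0;-0.5 0 0 0 0 0 0"}}

```text
clock: 37.05
eef_pos: [644.9, -180.2, 67.3]
tool_rot: [-3.141, -0.003, 2.648]
force: [0.2, 0.4, -0.1]
width: 21.3
gripper_force: 0.0
```

Call:
{"name": "move_arm", "arguments": {"targets": "-0.5 0 0 0 0 0 0;-0.5 0 0 0 0 0 0;-0.5 0 0 0 0 0 0;-0.5 0 0 0 0 0 0"}}

```text
clock: 37.38
eef_pos: [646.4, -179.8, 69.2]
tool_rot: [3.141, 0.0, 2.649]
force: [-0.5, 1.0, -0.1]
width: 21.2
gripper_force: 0.0
```

```bash
python3 -c "
from h import *
rel(647.2,-180,6,151.5)"
```

```text
t 37.4 pos [ 646.4 -179.8   69.2] yaw 151.79 tilt [-0.02  0.03] F [-0.5  1.  -0.1] w 21.2 g 0.0 j7 0.94
shift cm [-0.08  0.01  6.32] turn 0.29
```

Call:
{"name": "move_arm", "arguments": {"targets": "-0.5 -0.07 0 1.2 0 0 0.3;-0.5 0 0 1.2 0 0 0;-0.5 0 0 1.2 0 0 0;-0.5 0 0 0.6 0 0 0;-0.5 0 0 0 0 0 0"}}

```text
clock: 37.8
eef_pos: [644.7, -180.1, 24.0]
tool_rot: [-3.14, -0.004, 2.644]
force: [0.2, 0.4, 1.0]
width: 21.3
gripper_force: 0.0
```

Call:
{"name": "move_arm", "arguments": {"targets": "-0.5 0 0 0.4 0 0 0;-0.5 0 0 0.4 0 0 0;-0.5 0 0 0.4 0 0 0;-0.5 0 0 0.4 0 0 0;-0.5 0 0 0 0 0 0"}}

```text
clock: 38.22
eef_pos: [646.2, -180.4, 10.1]
tool_rot: [-3.141, -0.001, 2.644]
force: [-0.8, 0.3, 0.1]
width: 21.5
gripper_force: 0.0
```

```bash
python3 -c "
from h import *
rel(647.2,-180,6,151.5)"
```

```text
t 38.2 pos [ 646.2 -180.4   10.1] yaw 151.46 tilt [-0.02 -0.06] F [-0.8  0.3  0.1] w 21.5 g 0.0 j7 0.91
shift cm [-0.07  0.08  0.41] turn -0.04
```

Down 3 mm more and close.

Call:
{"name": "move_arm", "arguments": {"targets": "-0.5 -0.05 0.05 0.3 0 0 0;-0.5 0 0 0 0 0 0;-0.5 0 0 0 0 0 0;-0.7 0 0 0 0 0 0;-1 0 0 0 0 0 0"}}

```text
clock: 38.63
eef_pos: [647.9, -179.2, 8.3]
tool_rot: [3.14, 0.0, 2.644]
force: [-0.5, 1.5, 1.3]
width: 11.6
gripper_force: 59.7
```

Call:
{"name": "move_arm", "arguments": {"targets": "-1 0 0 0 0 0 0;-1 0 0 0 0 0 0;-1 0 0 0 0 0 0;-1 0 0 0 0 0 0"}}

```text
clock: 38.97
eef_pos: [647.9, -179.2, 8.3]
tool_rot: [3.14, 0.0, 2.644]
force: [-0.1, 4.5, 4.0]
width: 11.5
gripper_force: 60.0
```

```bash
python3 -c "
from h import *
rel(647.2,-180,6,197.4);print(read_state()['torque'])"
```

```text
t 39.0 pos [ 647.9 -179.2    8.3] yaw 151.49 tilt [-0.08  0.02] F [-0.1  4.5  4. ] w 11.5 g 60.0 j7 0.91
shift cm [ 0.03 -0.1   0.23] turn -45.91
[ 0.85799263  0.01271665 -0.0301485 ]
```

Call:
{"name": "move_arm", "arguments": {"targets": "-1 0 0 0 0 0 -5;-1 0 0 0 0 0 -5;-1 0 0 0 0 0 -5;-1 0 0 0 0 0 -5;-1 0 0 0 0 0 0"}}

```text
clock: 39.38
eef_pos: [647.9, -179.3, 8.3]
tool_rot: [3.14, 0.001, 2.996]
force: [-0.5, 4.0, 4.6]
width: 11.4
gripper_force: 60.2
```

Call:
{"name": "move_arm", "arguments": {"targets": "-1 0 0 0 0 0 -5;-1 0 0 0 0 0 -5;-1 0 0 0 0 0 -5;-1 0 0 0 0 0 -5;-1 0 0 0 0 0 -5"}}

```text
clock: 39.8
eef_pos: [647.9, -179.5, 8.3]
tool_rot: [3.141, 0.001, -2.852]
force: [0.8, 3.8, 4.7]
width: 11.7
gripper_force: 60.1
```

Call:
{"name": "move_arm", "arguments": {"targets": "-1 0 0 0 0 0 -0.9;-1 0 0 0 0 0 0;-1 0 0 0 0 0 0"}}

```text
clock: 40.05
eef_pos: [647.9, -179.5, 8.3]
tool_rot: [3.141, 0.001, -2.84]
force: [0.5, 4.1, 4.7]
width: 11.7
gripper_force: 60.2
```

```bash
python3 -c "
from h import *
rel(647.2,-180,6,197.4);print(read_state()['torque'])"
```

```text
t 40.0 pos [ 647.9 -179.5    8.3] yaw -162.71 tilt [-0.04  0.07] F [0.5 4.1 4.7] w 11.7 g 60.2 j7 1.55
shift cm [ 0.08 -0.03  0.23] turn -0.11
[ 0.9447977  -0.04507349 -0.0347566 ]
```

Call:
{"name": "move_arm", "arguments": {"targets": "-0.5 0 0 0 0 0 0;-0.5 0 0 0 0 0 0;-0.5 0 0 0 0 0 0;-0.5 0 0 0 0 0 0"}}

```text
clock: 40.38
eef_pos: [646.8, -181.7, 7.4]
tool_rot: [-3.14, -0.002, -2.84]
force: [-0.5, 0.9, 0.0]
width: 21.1
gripper_force: 0.0
```

Call:
{"name": "move_arm", "arguments": {"targets": "-0.5 0 0 -1 0 0 0;-0.5 0 0 -2 0 0 0;-0.5 0 0 -3 0 0 0;-0.5 0 0 -4 0 0 0;-0.5 0 0 -4 0 0 0"}}

```text
clock: 40.8
eef_pos: [646.5, -180.4, 149.3]
tool_rot: [3.141, -0.002, -2.839]
force: [1.7, -0.5, 1.0]
width: 21.4
gripper_force: 0.0
```

Call:
{"name": "move_arm", "arguments": {"targets": "-0.5 3 1 0 0 0 0;-0.5 3.5 1 0 0 0 0;-0.5 3.5 1 0 0 0 0;-0.5 3.5 1 0 0 0 0;-0.5 3.5 1 0 0 0 0"}}

```text
clock: 41.22
eef_pos: [468.4, -183.5, 148.6]
tool_rot: [-3.14, -0.0, -2.839]
force: [0.3, 0.5, 0.5]
width: 21.5
gripper_force: 0.0
```

Call:
{"name": "move_arm", "arguments": {"targets": "-0.5 0 3 0 0 0 0;-0.5 0 3.5 0 0 0 0;-0.5 0 3.5 0 0 0 0;-0.5 0 3.5 0 0 0 0;-0.5 0 0 0 0 0 0"}}

```text
clock: 41.63
eef_pos: [428.3, -48.3, 149.2]
tool_rot: [3.14, 0.001, -2.829]
force: [-0.6, 1.7, -0.1]
width: 21.6
gripper_force: 0.0
```

```bash
python3 - <<'E'
from h import *
rel(647,-180,150,152)
d=cam("top"); np.save("top7.npy",d,allow_pickle=True)
for nm,dd in(("before",np.load("top6.npy",allow_pickle=True).item()),("after",d)):
    s=rect(dd,46,590,705,-240,-120,4); h=cv2.cvtColor(s,cv2.COLOR_RGB2HSV).astype(int)
    red=((h[...,0]<8)|(h[...,0]>172))&(h[...,1]>150)&(h[...,2]>100); ys,xs=np.where(red); r=np.array([705-ys.mean()/4,-120-xs.mean()/4])
    s=rect(dd,37.5,590,705,-240,-120,4); g=s.mean(2).astype(int)
    Y,X=np.mgrid[:g.shape[0],:g.shape[1]]; wx=705-Y/4; wy=-120-X/4; near=np.hypot(wx-647.6,wy+179.7)<22
    m=near&(g>200); p=np.array([wx[m].mean(),wy[m].mean()]); P=np.c_[wx[m],wy[m]]; ev,E=np.linalg.eigh(np.cov(P.T)); v=E[:,1]; v*=np.sign(v[0])
    c=np.array([647.7,-179.7]); ang=lambda q:np.degrees(np.arctan2(q[1],q[0])).round(1)
    print(nm,"red",r.round(1),ang(r-c),"white",m.sum(),p.round(1),"dir from axis",ang(p-c),"principal",ang(v),np.sqrt(12*ev).round(1))
    if nm=="after":
        k=np.vstack([rect(dd,37.5,590,705,-240,-120,4)[:,:480]]); a=rect(dd,58,570,700,0,125,4)[:460,:]
        cv2.imwrite("pics/m4.png",cv2.resize(np.hstack([k[:460],cv2.resize(a,(320,460))])[:,:,::-1],(800,460)))
E
```

```text
t 41.6 pos [428.3 -48.3 149.2] yaw -162.12 tilt [-0.08  0.08] F [-0.6  1.7 -0.1] w 21.6 g 0.0 j7 1.33
shift cm [-16.77 -19.25  -0.08] turn 45.88
before red [ 695.1 -164.9] 17.3 white 1213 [ 656.1 -185.6] dir from axis -35.0 principal -29.8 [ 4.9 15. ]
after red [ 695.  -164.9] 17.4 white 1305 [ 657.1 -177.6] dir from axis 12.9 principal 17.2 [ 4.9 16.3]
```

```bash
python3 - <<'E'
from h import *
d=np.load("top7.npy",allow_pickle=True).item()
s=rect(d,19,410,560,285,430,4).astype(int); g=s.mean(2); sat=s.max(2)-s.min(2)
m=((g>110)&(g<195)&(sat<35)).astype(np.uint8); m=cv2.morphologyEx(m,cv2.MORPH_OPEN,np.ones((13,13)))
n,l,st,c=cv2.connectedComponentsWithStats(m)
for i in range(1,n):
    if 5000<st[i,4]<25000: print((560-c[i][1]/4).round(1),(430-c[i][0]/4).round(1))
save(d,"t7.png",(120,130,480,370),2.2)
E
```

```text
517.6 389.3
457.1 427.6
453.9 325.5
```

View pics/t7.png

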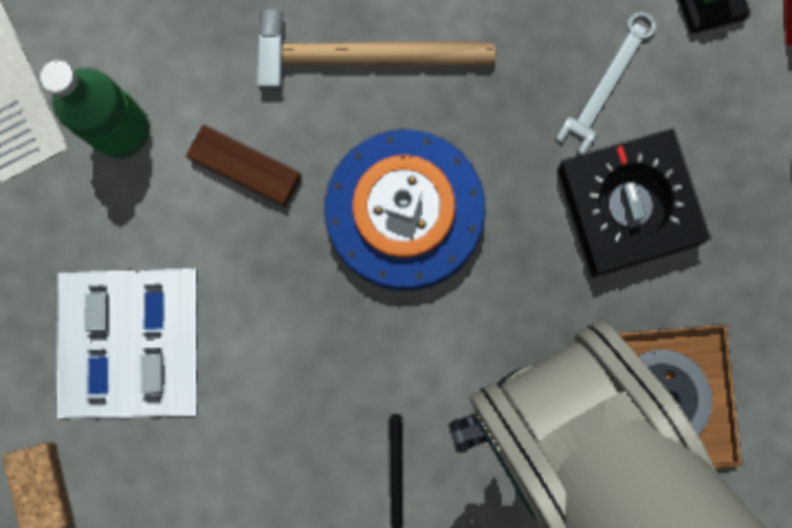

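The picture shows everything in place. The orange wheel is seated with brass studs in its three holes around (400,205), and the two blanks are on the stage at (96,313) and (152,373). The knob pointer is towards the red mark at (622,155), the worn wheel is in the tray, and the bystanders look untouched.

```bash
python3 -c "
from h import *
print(order.finish_job())"
```

```text
the job is handed in; nothing more can be done
None
```

The job is handed in: the worn wheel lies in the tray, the new wheel is home on the hub over its studs, both steel blanks present are on the stage within about 1 mm of their places, the knob pointer is within about 1 degree of the red mark, and the robot is clear of everything; no verdict came back.

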